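# Fit the keyed filter cells into the filter carrier

## Robot

A 6-joint arm with a two-finger parallel gripper is mounted at the origin on a cart in front of the work surface, level with it; the furniture and walls round the work are solid. World frame = base frame: x ahead of the robot, y to its left, z up, the work surface at z = 0. Lengths are in m, angles in rad, forces in N, time in s.
With the tool pointing down it reaches from about 0.25 to 0.725 m from the base axis. Payload 4 kg.
Tool frame: the origin (TCP) lies on the centre line of the jaws, within the pads' length; the fingertips stand ahead of it and the grasp point (between the pads) lies 11 mm behind it (bot.tip_extent is the z of the fingertips in the tool frame, in m); z points along the fingers, y is the direction in which the jaws open and shut (so a half turn about z gives the same grasp; the last joint's range is limited). The gripper opens to 85 mm and grips with 20 to 120 N. Pads are 22 mm wide; open, the fingers measure 114 mm over their backs; the gripper's body (76 mm by 85 mm) begins 54 mm behind the grasp point. The pads swing forward as they close: fully open they stand 13 mm farther back than shut.
Start: joints at [-1.178, 0.241, 0.005, 1.335, 0, 1.571], TCP at [0.191, -0.462, 0.239] pointing down, gripper open.
Joint ranges: [-2.72, 2.72], [-1.05, 1.87], [-1.09, 1.28], [-1.99, 2.15], [-1.42, 1.44], [-3.14, 3.14]. Speed limits (rad/s): [2.79, 2.79, 3.14, 3.14, 3.14, 3.14].

## Interface

Orientations are given as a unit quaternion [x, y, z, w].
In Python, from workcell import bot gives the robot as it stands.
- The arm moves only by the shell command python3 -m jog 'ROWS'. ROWS is JSON, a list that holds one entry, the list of rows, each a list of 7 numbers: the shift along the world's x, y, z in m, then the turn, a rotation vector about the world's x, y, z in degrees, then the closure in counts, from 0 (fully open) to 255 (shut). In form: [[[tx, ty, tz, ax, ay, az, fingers], ...]]. A call has 1 to 10 rows; each row is the pose to reach, as a shift and turn from the pose commanded when the call began; what a row does not reach only later rows make up. A row lasts 1/12 s, in which the tool goes at most 41.7 mm and 7.16 degrees, less where a joint would pass 70% of its speed; a pose out of reach is approached as far as the arm can. A call with a gripper value outside its range is refused whole. The fingers move at their own pace and stop on an object; the grip force is fixed at half the most. Time passes only in rows, so rows that repeat a pose let the fingers close. It gives the time, the measured TCP pose, the force and the opening at its end, in the units of the state.
- bot.get_obs(): the state, without advancing time (a new reading comes with each control period).
- bot.camera(name): name is "scene" or "side" or "wrist"; returns the picture (400x640x3 uint8, blue, green, red); there is no depth.
- bot.camera_model(name): a dict with "K" (3x3 intrinsics, pixels), "T" (4x4, takes a point from camera to world coordinates). Camera axes: x right, y down, z forward; pixel columns grow to the right and rows downward; lengths in m; the calibration is good to about 2 mm. A picture is of the moment at which its call begins: read the wrist's pose just before it. camera_model takes no time and is no camera call; for the wrist camera it gives the pose at the moment of the call.
- bot.job_done(): hands the job in, once; it reports no verdict.
The state is a dict: "clock": time; "joint_pos": joint angles; "joint_vel": joint speeds; "tau": joint torques, N m; "eef_pos": TCP position; "tool_rot": TCP orientation; "ft_force": force on the tool from outside, world axes, zero at the start; "ft_torque": the same for the moment, N m; "grip_width": finger opening in m.
Only numpy, scipy, OpenCV 4.12 (cv2) and the standard library are available. Lean on these libraries where they do the work, as an engineer would, in place of code of your own. Each camera call takes 0.05 s, during which the arm holds its last target. There are 200 camera calls.

## Task

Get the filter carrier ready for the microscope: take the two grey blanking plugs out of their sockets and stand them in the aluminium tray, and fit every filter cell that is in the tray into the socket of its own colour. Turn each cell under light pressure until its key lugs drop into the keyways, and press it down until it is fully home; do not disturb the other things on the bench.

Things in the scene. Friction and masses are not known exactly. Their poses are not given: they have to be found in the camera images.
- blank_1: Grey blanking plug, 40 mm diameter, 16 mm high, no lug, with an upright grey grip bar on top: 30 mm long (x), 12 mm thick (y), from 16 to 42 mm above the underside. Origin: centre of underside, z up. About 60 g. Starts standing in the red socket; lifts straight out.
- blank_2: Grey blanking plug, 40 mm diameter, 16 mm high, no lug, with an upright grey grip bar on top: 30 mm long (x), 12 mm thick (y), from 16 to 42 mm above the underside. Origin: centre of underside, z up. About 60 g. Starts standing in the blue socket; lifts straight out.
- tray: Open aluminium tray, green floor, 145 mm (its x) by 210 mm (its y), rim 16 mm high, walls 2 mm, floor 2 mm thick, fixed. Origin: centre of its underside. The filter cells start in it.
- carrier: Filter carrier: fixed dark steel plate 164 mm square, 10 mm thick, with four keyed collars, two by two, 72 mm apart. Origin: centre of underside. Its -x side roughly faces the robot. Each collar has two opposite keyways, 11.5 mm gaps through its full height; the line through them lies within 0.7 rad of the carrier's x, new at every socket and start and not reported: see it or feel for it.
- cell_red: Filter cell: black, 40 mm diameter, 16 mm high, with upright red grip bar: 30 mm long (x), 12 mm thick (y), from 16 to 42 mm above the underside. Origin: centre of underside, z up. Two steel key lugs: round pins, 8 mm diameter, along +x and -x to 27 mm from the axis, their undersides 5 mm above the cell's; so it fits either way round. About 60 g. Always present.
- cell_blue: Filter cell: black, 40 mm diameter, 16 mm high, with upright blue grip bar: 30 mm long (x), 12 mm thick (y), from 16 to 42 mm above the underside. Origin: centre of underside, z up. Two steel key lugs: round pins, 8 mm diameter, along +x and -x to 27 mm from the axis, their undersides 5 mm above the cell's; so it fits either way round. About 60 g. May be absent.
- cell_yellow: Filter cell: black, 40 mm diameter, 16 mm high, with upright yellow grip bar: 30 mm long (x), 12 mm thick (y), from 16 to 42 mm above the underside. Origin: centre of underside, z up. Two steel key lugs: round pins, 8 mm diameter, along +x and -x to 27 mm from the axis, their undersides 5 mm above the cell's; so it fits either way round. About 60 g. May be absent.
- cell_green: Filter cell: black, 40 mm diameter, 16 mm high, with upright green grip bar: 30 mm long (x), 12 mm thick (y), from 16 to 42 mm above the underside. Origin: centre of underside, z up. Two steel key lugs: round pins, 8 mm diameter, along +x and -x to 27 mm from the axis, their undersides 5 mm above the cell's; so it fits either way round. About 60 g. May be absent.
- seat_red (a point): Centre of the fully-home floor of the red socket, 14 mm over the worktop; axes as the carrier's. red collar: bore 43 mm, outside 61 mm, rim 15 mm above this. Cell underside above this point: lugs riding on the rim 10 mm; lugs dropped in the keyways (play 4 degrees each way) 4 mm, on a stiff white floor pad; fully home 0: the pad takes some 5 N to push down and stays down.
- seat_blue (a point): Centre of the fully-home floor of the blue socket, 14 mm over the worktop; axes as the carrier's. blue collar: bore 43 mm, outside 61 mm, rim 15 mm above this. Cell underside above this point: lugs riding on the rim 10 mm; lugs dropped in the keyways (play 4 degrees each way) 4 mm, on a stiff white floor pad; fully home 0: the pad takes some 5 N to push down and stays down.
- seat_yellow (a point): Centre of the fully-home floor of the yellow socket, 14 mm over the worktop; axes as the carrier's. yellow collar: bore 43 mm, outside 61 mm, rim 15 mm above this. Cell underside above this point: lugs riding on the rim 10 mm; lugs dropped in the keyways (play 4 degrees each way) 4 mm, on a stiff white floor pad; fully home 0: the pad takes some 5 N to push down and stays down.
- seat_green (a point): Centre of the fully-home floor of the green socket, 14 mm over the worktop; axes as the carrier's. green collar: bore 43 mm, outside 61 mm, rim 15 mm above this. Cell underside above this point: lugs riding on the rim 10 mm; lugs dropped in the keyways (play 4 degrees each way) 4 mm, on a stiff white floor pad; fully home 0: the pad takes some 5 N to push down and stays down.
- loupe: Black stand loupe, 42 mm diameter, 37 mm high: bystander, not to be disturbed. Origin: centre of underside.
- tissue: Blue booklet of lens tissue, 110x81x9 mm: bystander, not to be disturbed. Origin: centre of underside.
- vial: Glass vial with red cap, 24 mm diameter, 52 mm high: bystander, not to be disturbed. Origin: centre of underside.
- can: Tall black objective canister, 40 mm diameter, 72 mm high: bystander, not to be disturbed. Origin: centre of underside.
Not all that is in view belongs to the job. What is shaped like the cell_blue but purple is not meant.

How it is judged:
At the end, for the whole second after the job is handed in: Every cell present is in the socket of its colour: within 2 mm of the fully-home floor, within 4 mm of the socket axis, upright (0.08 rad). Both blanking plugs stand upright (0.15 rad) and still on the tray floor, their centres more than 12 mm inside the walls (z of cell_red in the frame of seat_red between -0.004 and 0.002 m and horizontal distance between cell_red and seat_red below 0.004 m and angle between each of cell_red, cell_blue, cell_yellow, cell_green's own z axis and vertical below 0.08 rad and z of cell_blue in the frame of seat_blue between -0.004 and 0.002 m and horizontal distance between cell_blue and seat_blue below 0.004 m and z of cell_yellow in the frame of seat_yellow between -0.004 and 0.002 m and horizontal distance between cell_yellow and seat_yellow below 0.004 m and z of cell_green in the frame of seat_green between -0.004 and 0.002 m and horizontal distance between cell_green and seat_green below 0.004 m and x of blank_1 in the frame of tray between -0.06 and 0.06 m and y of blank_1 in the frame of tray between -0.09 and 0.09 m and z of each of blank_1, blank_2 in the frame of tray below 0.008 m and angle between each of blank_1, blank_2's own z axis and vertical below 0.15 rad and linear speed of each of blank_1, blank_2 below 0.02 m/s and x of blank_2 in the frame of tray between -0.06 and 0.06 m and y of blank_2 in the frame of tray between -0.09 and 0.09 m); the robot touches nothing.
It fails at once if a bystander (vial, canister) is moved more than 30 mm (distance of any of vial, can from where it was at the start of the episode above 0.03 m).
Of cell_blue, cell_yellow, cell_green only 2 to 3 are there at a start; the rules pass over those that are not, and their reading is None.
At some moment in a run one of cell_red, cell_blue, cell_yellow, cell_green may be knocked a few centimetres aside while the robot is not near it.
Once in a run the grip may slacken for a moment while it holds something.
It also fails if it takes over 210 s, if anything falls off the work surface, if the arm or the gripper's body presses on something with over 40 N, if the wrist force passes 120 N, or if a joint passes its speed limit or range.

## Working session

There is one attempt and no reset: what is moved stays moved. The work goes in short steps, Python scripts to look and compute and a shell command to move; the robot and the scene stay as the last step left them, time stands still between calls to the robot, and variables do not carry over. Pictures are saved under pics/ and viewed, about 12 in all and at most 16, crops included, and the job is handed in when it is done.

```bash
ls; mkdir -p pics; python3 - <<'E'
from workcell import bot
import cv2,numpy as np
o=bot.get_obs();print({k:np.round(v,3).tolist() for k,v in o.items()},bot.tip_extent)
for n in("scene","side","wrist"):
    m=bot.camera_model(n);print(n,np.round(m["K"],1).tolist(),np.round(m["T"],3).tolist())
    cv2.imwrite(f"pics/{n}0.png",bot.camera(n))
E
```

```text
pics
{'clock': 0.0, 'joint_pos': [-1.178, 0.241, 0.004, 1.335, -0.0, 1.571], 'joint_vel': [-0.002, 0.0, 0.001, 0.001, 0.001, -0.001], 'tau': [-0.002, -37.232, 25.241, 0.017, -0.0, 0.0], 'eef_pos': [0.191, -0.461, 0.238], 'tool_rot': [0.981, 0.195, -0.0, -0.001], 'ft_force': [-0.413, -0.896, 0.034], 'ft_torque': [0.035, -0.02, -0.011], 'grip_width': 0.086} 0.008
scene [[392.9, 0.0, 317.7], [0.0, 392.9, 197.7], [0.0, 0.0, 1.0]] [[-0.659, -0.351, 0.665, -0.436], [-0.752, 0.318, -0.577, 0.579], [-0.008, -0.881, -0.474, 0.704], [0.0, 0.0, 0.0, 1.0]]
side [[377.8, 0.0, 317.2], [0.0, 377.8, 198.8], [0.0, 0.0, 1.0]] [[0.978, -0.137, 0.16, 0.281], [-0.21, -0.652, 0.728, -1.02], [0.004, -0.745, -0.667, 0.804], [0.0, 0.0, 0.0, 1.0]]
wrist [[336.2, 0.0, 323.9], [0.0, 336.2, 198.5], [0.0, 0.0, 1.0]] [[0.383, -0.876, -0.293, 0.267], [-0.924, -0.364, -0.119, -0.429], [-0.002, 0.316, -0.949, 0.373], [0.0, 0.0, 0.0, 1.0]]
```

View pics/scene0.png

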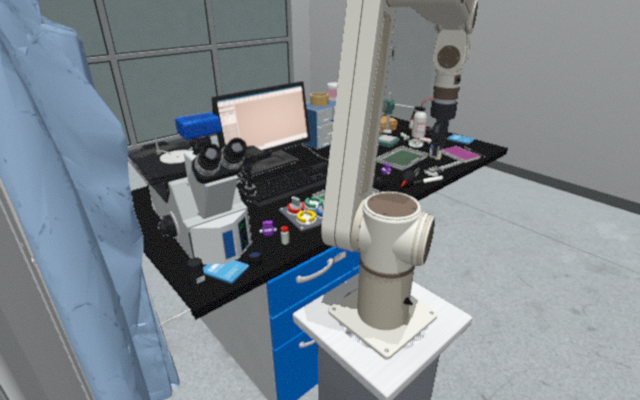

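View pics/side0.png

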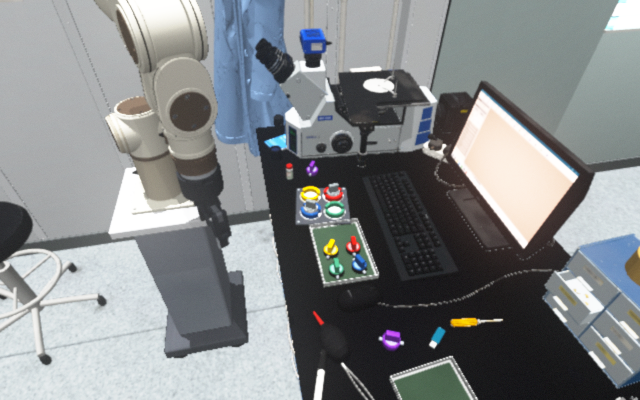

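The side view shows the carrier at (322,205): yellow socket (311,194), red with a plug (333,191), blue with a plug (311,210), green (335,211). The tray is at (343,252), with cells yellow (332,247), red (353,243), green (337,268) and blue (360,263). The purple items at (313,168) and (392,340) are decoys, and so is the second tray at (430,385).

```bash
cat > h.py <<'E'
from workcell import bot
import cv2,numpy as np
def w(m,uv,z):
    d=m["T"][:3,:3]@np.linalg.solve(m["K"],[uv[0],uv[1],1.]);c=m["T"][:3,3]
    return np.round(c+d*(z-c[2])/d[2],4)
def px(m,p):
    T=np.linalg.inv(m["T"]);q=m["K"]@(T[:3,:3]@np.asarray(p)+T[:3,3]);return q[:2]/q[2]
def snap(n,name):
    m=bot.camera_model(n);im=bot.camera(n);cv2.imwrite(f"pics/{name}.png",im);np.savez(f"pics/{name}.npz",**m);return m,im
def st():
    o=bot.get_obs();print({k:np.round(o[k],4).tolist() for k in("clock","eef_pos","ft_force","grip_width","joint_pos","tool_rot")})
E
python3 - <<'E'
from h import *
m=bot.camera_model("side")
for n,p,z in [("traycorners",c,.016) for c in((310,229),(358,220),(378,272),(326,285))]+[("y",(332,240),.04),("r",(353,237),.04),("g",(337,264),.04),("b",(361,258),.04),("sy",(311,194),.029),("sr",(333,190),.03),("sb",(311,211),.03),("sg",(335,211),.029),("vial",(290,177),0),("purple",(313,172),0)]: print(n,w(m,p,z))
E
```

```text
traycorners [ 0.4226 -0.2814  0.016 ]
traycorners [ 0.5682 -0.2747  0.016 ]
traycorners [ 0.564 -0.467  0.016]
traycorners [ 0.4239 -0.4782  0.016 ]
y [ 0.4685 -0.3563  0.04  ]
r [ 0.5272 -0.3575  0.04  ]
g [ 0.4615 -0.4383  0.04  ]
b [ 0.527  -0.4322  0.04  ]
sy [ 0.4529 -0.1466  0.029 ]
sr [ 0.5245 -0.1431  0.03  ]
sb [ 0.4375 -0.223   0.03  ]
sg [ 0.5075 -0.2366  0.029 ]
vial [ 0.4067 -0.0126 -0.    ]
purple [ 0.4892 -0.0015  0.    ]
```

```bash
python3 -m jog '[[[0.26,0.17,0.04,0,0,-22.5,0],[0.26,0.17,0.04,0,0,-22.5,0],[0.26,0.17,0.04,0,0,-22.5,0],[0.26,0.17,0.04,0,0,-22.5,0],[0.26,0.17,0.04,0,0,-22.5,0],[0.26,0.17,0.04,0,0,-22.5,0],[0.26,0.17,0.04,0,0,-22.5,0],[0.26,0.17,0.04,0,0,-22.5,0],[0.26,0.17,0.04,0,0,-22.5,0],[0.26,0.17,0.04,0,0,-22.5,0]]]'; python3 - <<'E'
from h import *
st();snap("wrist","w1")
E
```

```text
clock: 0.98
eef_pos: [0.4528, -0.2905, 0.2788]
tool_rot: [1.0, 0.002, -0.0, -0.0]
ft_force: [-0.6, -1.1, -0.4]
grip_width: 0.0855
{'clock': 0.9833, 'eef_pos': [0.4528, -0.2905, 0.2788], 'ft_force': [-0.5975, -1.0922, -0.427], 'grip_width': 0.0855, 'joint_pos': [-0.5703, 0.3055, 0.1943, 1.4604, -0.0002, 2.567], 'tool_rot': [1.0, 0.0022, -0.0004, -0.0001]}
```

View pics/w1.png

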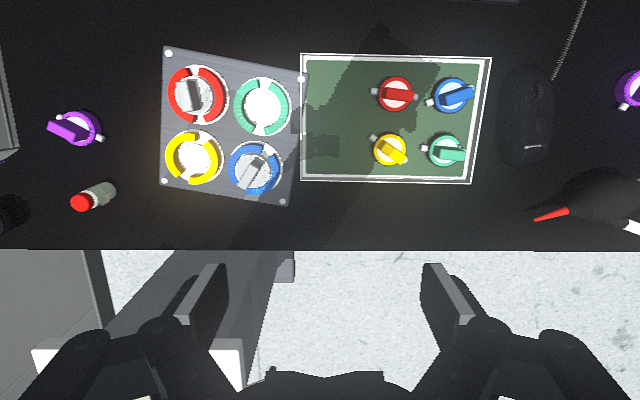

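The wrist view shows everything. Sockets: red+plug (197,93), green (262,106), yellow (194,157), blue+plug (255,168). Cells: red (397,95), blue (454,95), yellow (390,149), green (446,150). The purple decoys are at (75,128) and (630,90). I'll enlarge it to read the keyways and bar angles.

```bash
python3 - <<'E'
import cv2
im=cv2.imread("pics/w1.png")
a=cv2.resize(im[40:215,155:305],None,fx=3.4,fy=3.4,interpolation=cv2.INTER_CUBIC)
b=cv2.resize(im[60:180,360:500],None,fx=5,fy=5,interpolation=cv2.INTER_CUBIC)
cv2.imwrite("pics/c1.png",a);cv2.imwrite("pics/c2.png",b)
E
```

```text
(no output)
```

View pics/c1.png

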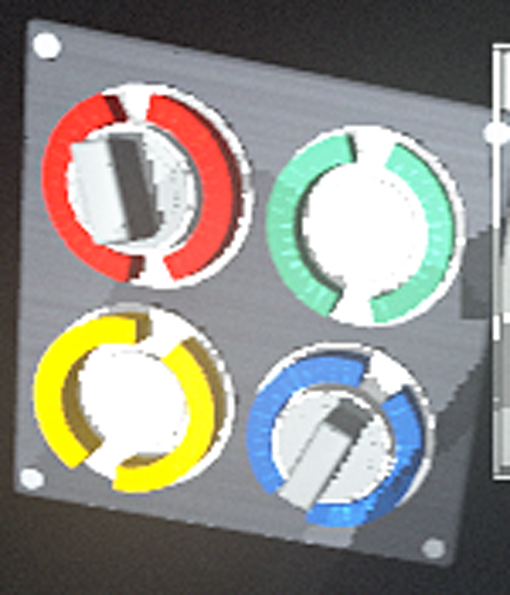

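View pics/c2.png

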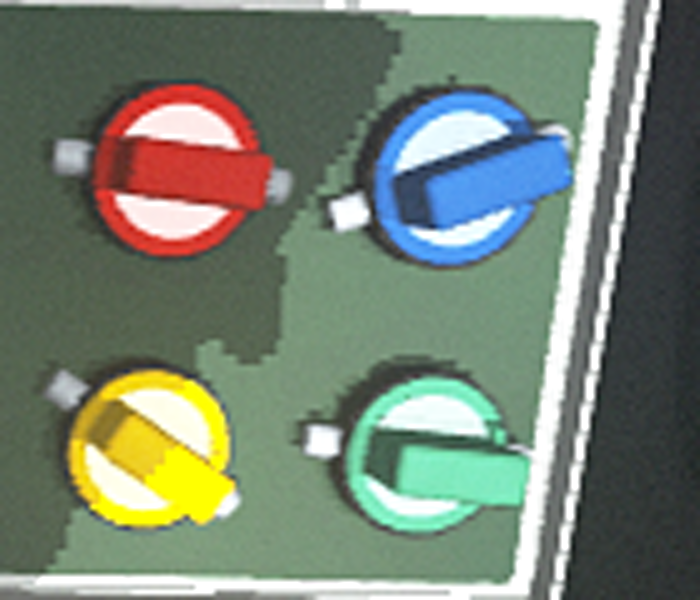

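The gaps in the collars and the lugs on the cells read clearly. I'll compute the socket square and the keyway angles, then fit the cells by silhouette.

```bash
cat >> h.py <<'E'
from scipy.optimize import minimize
HUE=dict(red=(174,184),yellow=(22,34),green=(70,88),blue=(100,118))
def cmask(im,c):
    h=cv2.cvtColor(im,cv2.COLOR_BGR2HSV).astype(int);H=h[...,0].copy()
    if c=="red":H[H<90]+=180
    lo,hi=HUE[c];return ((H>=lo)&(H<=hi)&(h[...,1]>110)&(h[...,2]>70)).astype(np.uint8)
def hull(M,m,P):
    q=np.array([px(m,p) for p in P]);cv2.fillConvexPoly(M,cv2.convexHull((q*16).astype(np.int32)),1,shift=4)
def model(m,x,y,a,z0,sh):
    M=np.zeros(sh,np.uint8);t=np.linspace(0,2*np.pi,40)
    hull(M,m,[(x+.02*np.cos(s),y+.02*np.sin(s),z0+.016) for s in t])
    c,s=np.cos(a),np.sin(a)
    hull(M,m,[(x+c*u-s*v,y+s*u+c*v,z) for u in(-.015,.015) for v in(-.006,.006) for z in(z0+.016,z0+.042)])
    return M
def fitcell(m,im,c,x,y,a=None,z0=.002):
    "silhouette fit near x,y; returns x,y,yaw(deg mod 180),IoU"
    K=cmask(im,c);R=np.zeros_like(K);u=px(m,(x,y,z0+.025));r=np.linalg.norm(px(m,(x,y+.03,z0+.025))-u)
    cv2.circle(R,tuple(int(i) for i in u),int(r*1.25),1,-1);K&=R
    cs,_=cv2.findContours(K,cv2.RETR_EXTERNAL,cv2.CHAIN_APPROX_NONE)
    K[:]=0;cv2.fillPoly(K,[max(cs,key=cv2.contourArea)],1)
    def f(p):
        M=model(m,p[0]/1e3,p[1]/1e3,p[2]/20,z0,K.shape);return -(M&K).sum()/max(1,(M|K).sum())
    best=min((minimize(f,[x*1e3,y*1e3,b*20],method="Nelder-Mead",options=dict(initial_simplex=[[x*1e3,y*1e3,b*20],[x*1e3+4,y*1e3,b*20],[x*1e3,y*1e3+4,b*20],[x*1e3,y*1e3,b*20+6]],maxiter=120)) for b in (np.arange(0,np.pi,np.pi/6) if a is None else [a])),key=lambda r:r.fun)
    return best.x[0]/1e3,best.x[1]/1e3,(np.degrees(best.x[2]/20)+90)%180-90,-best.fun
E
python3 - <<'E'
from h import *
m=dict(np.load("pics/w1.npz"));im=cv2.imread("pics/w1.png")
A=lambda p:(p[0]/3.4+155-.35,p[1]/3.4+40-.35); B=lambda p:(p[0]/5+360-.4,p[1]/5+60-.4)
G=dict(red=((135,107),(152,268)),green=((371,152),(356,306)),yellow=((157,338),(105,467)),blue=((383,384),(298,502)))
mid={}
for c,(a,b) in G.items():
    p,q=w(m,A(a),.029),w(m,A(b),.029);mid[c]=(p+q)[:2]/2;d=p-q
    print(c,mid[c],"len",np.linalg.norm(d[:2]).round(4),"keyway yaw",np.degrees(np.arctan2(d[1],d[0])).round(1))
ks=list(mid);S=np.array([mid[k] for k in ks]);C=S.mean(0)
base=.036*np.array([dict(red=(1,1),green=(1,-1),yellow=(-1,1),blue=(-1,-1))[k] for k in ks])
H=(S-C).T@base;U,_,V=np.linalg.svd(H);R=U@V
print("carrier",C,np.degrees(np.arctan2(R[1,0],R[0,0])));F=C+base@R.T
for k,f in zip(ks,F):print(k,f.round(4),"resid mm",((mid[k]-f)*1e3).round(1))
L=dict(red=((72,157),(280,184)),blue=((349,212),(557,135)),yellow=((66,390),(230,500)),green=((322,440),(522,458)))
D=dict(red=(176,170),blue=(456,178),yellow=(149,448),green=(427,455))
for c in L:
    p,q=w(m,B(L[c][0]),.011),w(m,B(L[c][1]),.011);d=q-p;o=w(m,B(D[c]),.018)
    print(c,"disc",o[:2],"lugmid",((p+q)/2)[:2].round(4),"yaw",np.degrees(np.arctan2(d[1],d[0])).round(1),"fit",np.round(fitcell(m,im,c,o[0],o[1]),4))
# plugs: top of bar
for n,ps in dict(blank1=((72,143),(107,140),(124,240),(90,248))).items(): print(n,[w(m,A(p),.060)[:2].tolist() for p in ps])
E
```

```text
red [ 0.5245 -0.1501] len 0.0494 keyway yaw -0.2
green [ 0.5119  -0.21995] len 0.049 keyway yaw -8.8
yellow [ 0.45455 -0.13755] len 0.0503 keyway yaw -27.3
blue [ 0.4408 -0.208 ] len 0.0525 keyway yaw -37.3
carrier [ 0.4829375 -0.1789   ] -10.244800234201143
red [ 0.5248 -0.1499] resid mm [-0.3 -0.2]
green [ 0.512  -0.2207] resid mm [-0.1  0.8]
yellow [ 0.4539 -0.1371] resid mm [ 0.6 -0.5]
blue [ 0.4411 -0.2079] resid mm [-0.3 -0.1]
red disc [ 0.527  -0.3683] lugmid [ 0.5268 -0.3698] yaw -96.8 fit [  0.5692  -0.3527 -10.9859  -0.    ]
blue disc [ 0.5255 -0.4313] lugmid [ 0.5263 -0.4328] yaw -69.5 fit [  0.5411  -0.3891 -10.9859  -0.    ]
yellow disc [ 0.4643 -0.3664] lugmid [ 0.4636 -0.3677] yaw -122.6 fit [  0.4834  -0.3153 -41.5437  -0.    ]
green disc [ 0.4629 -0.4322] lugmid [ 0.4632 -0.4334] yaw -94.8 fit [  0.4958  -0.3993 -47.7465  -0.    ]
blank1 [[0.5381, -0.1419], [0.539, -0.1522], [0.5107, -0.1538], [0.5084, -0.1433]]h.py:33: RuntimeWarning: overflow encountered in scalar negative
  M=model(m,p[0]/1e3,p[1]/1e3,p[2]/20,z0,K.shape);return -(M&K).sum()/max(1,(M|K).sum())
```

```bash
sed -i 's/return -(M&K).sum()\/max(1,(M|K).sum())/return -float((M\&K).sum())\/float((M|K).sum())/' h.py
python3 -m jog '[[[0.071,0.142,-0.13,0,0,3,120],[0.071,0.142,-0.13,0,0,3,120],[0.071,0.142,-0.13,0,0,3,120],[0.071,0.142,-0.13,0,0,3,120],[0.071,0.142,-0.13,0,0,3,120],[0.071,0.142,-0.13,0,0,3,120],[0.071,0.142,-0.13,0,0,3,120],[0.071,0.142,-0.13,0,0,3,120]]]'; python3 - <<'E'
from h import *
st();print(bot.tip_extent);snap("wrist","w2")
m=dict(np.load("pics/w1.npz"));im=cv2.imread("pics/w1.png")
for c,o in dict(red=(.527,-.369),blue=(.526,-.432),yellow=(.464,-.367),green=(.463,-.433)).items(): print(c,np.round(fitcell(m,im,c,*o),4))
E
```

```text
clock: 1.7
eef_pos: [0.5217, -0.1513, 0.1496]
tool_rot: [1.0, 0.025, -0.0, 0.0]
ft_force: [0.2, -0.4, -0.1]
grip_width: 0.0449
{'clock': 1.7, 'eef_pos': [0.5217, -0.1513, 0.1496], 'ft_force': [0.1602, -0.3956, -0.0873], 'grip_width': 0.0449, 'joint_pos': [-0.2819, 0.3794, -0.041, 1.1507, -0.0007, 2.8089], 'tool_rot': [0.9997, 0.0254, -0.0002, 0.0003]}
0.008
red [ 0.5258 -0.369  -3.6401  0.8628]
blue [  0.524   -0.4316 -69.8859   0.8454]
yellow [  0.4632  -0.3675 -45.5498   0.8793]
green [  0.4614  -0.4307 -80.2403   0.448 ]
```

View pics/w2.png

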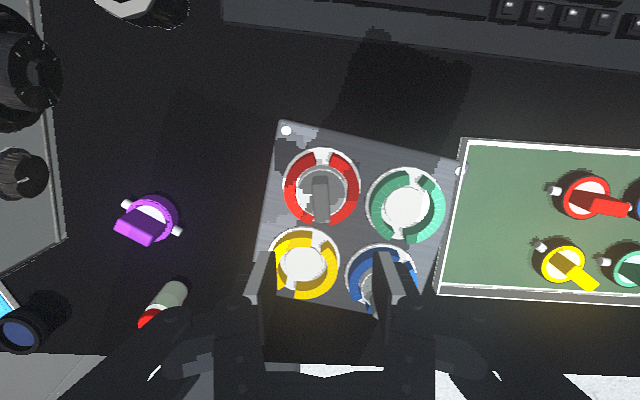

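Here the red socket and plug are at (321,187), green (405,204), yellow (305,262), and blue is behind the jaw. I'll check the plug hypothesis with an overlay before descending.

```bash
cat >> h.py <<'E'
def box(x,y,deg,z,lx=.015,ly=.006):
    a=np.radians(deg);c,s=np.cos(a),np.sin(a);return [(x+c*u-s*v,y+s*u+c*v,z) for u,v in((-lx,-ly),(lx,-ly),(lx,ly),(-lx,ly))]
def over(m,im,polys,roi,f,name):
    x0,y0,x1,y1=roi;o=cv2.resize(im[y0:y1,x0:x1],None,fx=f,fy=f,interpolation=cv2.INTER_CUBIC)
    for P,col in polys:
        q=np.array([(px(m,p)+.5-[x0,y0])*f for p in P]);cv2.polylines(o,[q.astype(np.int32)],True,col,1,cv2.LINE_AA)
    cv2.imwrite(f"pics/{name}.png",o)
def circ(x,y,z,r):return [(x+r*np.cos(t),y+r*np.sin(t),z) for t in np.linspace(0,6.2832,48)]
E
python3 - <<'E'
from h import *
m=dict(np.load("pics/w2.npz"));im=cv2.imread("pics/w2.png")
S=dict(red=(.5248,-.1499,-.2),green=(.512,-.2207,-8.8),yellow=(.4539,-.1371,-27.3),blue=(.4411,-.2079,-37.3))
P=[(box(.524,-.148,3,.060),(255,0,255)),(box(.524,-.148,3,.034),(0,255,0))]
for x,y,a in S.values(): P+=[(circ(x,y,.029,.0215),(0,0,0)),(circ(x,y,.029,.0305),(255,0,255)),(box(x,y,a,.029,.034,.00575),(0,0,0))]
over(m,im,P,(255,115,455,285),4,"o2")
E
```

```text
(no output)
```

View pics/o2.png

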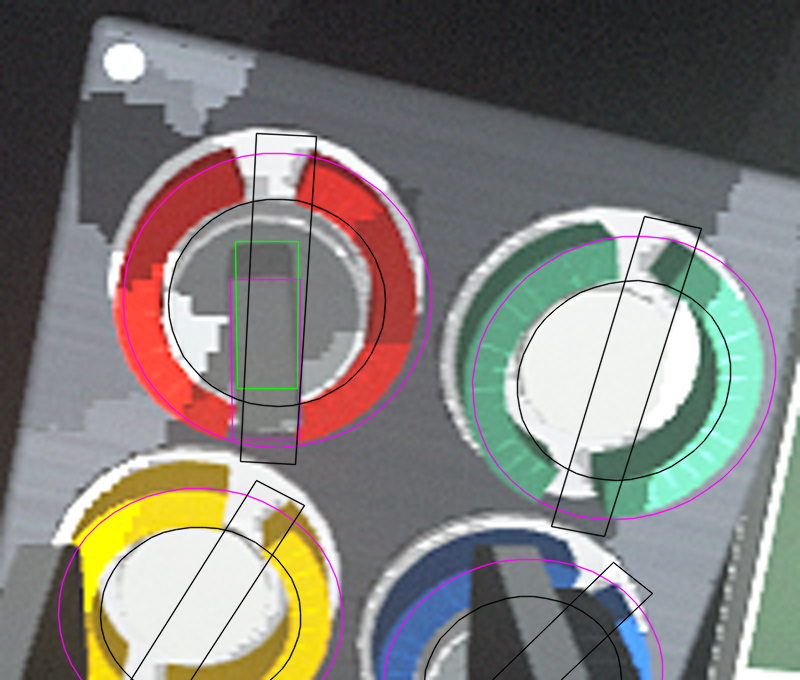

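```bash
cat >> h.py <<'E'
def fitsock(m,im,c,x,y):
    "socket centre from the hull of the coloured rim, keyway yaw from gaps at r=28 mm"
    K=cmask(im,c);R=np.zeros_like(K);u=px(m,(x,y,.029));r=np.linalg.norm(px(m,(x,y+.0305,.029))-u)
    cv2.circle(R,tuple(int(i) for i in u),int(r*1.3),1,-1);K&=R
    n,l,s,_=cv2.connectedComponentsWithStats(K);K0=np.isin(l,[i for i in range(1,n) if s[i,4]>25]).astype(np.uint8)
    ys,xs=np.nonzero(K0);h=cv2.convexHull(np.c_[xs,ys].astype(np.int32));Hm=np.zeros_like(K);cv2.fillPoly(Hm,[h],1)
    def f(p):
        M=np.zeros_like(K);hull(M,m,circ(p[0]/1e3,p[1]/1e3,.029,.0305));return -float((M&Hm).sum())/float((M|Hm).sum())
    b=minimize(f,[x*1e3,y*1e3],method="Nelder-Mead",options=dict(initial_simplex=[[x*1e3,y*1e3],[x*1e3+3,y*1e3],[x*1e3,y*1e3+3]]))
    X,Y=b.x/1e3;t=np.radians(np.arange(-60,60,.5));g=[]
    for o in(0,np.pi):
        v=np.mean([[K0[tuple(np.round(px(m,(X+rr*np.cos(a+o),Y+rr*np.sin(a+o),.029))[::-1]).astype(int))]==0 for a in t] for rr in(.025,.027,.029)],0)
        # best 24 deg window
        k=np.convolve(v,np.ones(49),"same");j=np.flatnonzero(k>=k.max()-.5);g.append(np.degrees(t[j].mean()))
    return np.round([X*1e3,Y*1e3,-b.fun,*g],2)
E
python3 - <<'E'
from h import *
S=dict(red=(.5248,-.1499),green=(.512,-.2207),yellow=(.4539,-.1371),blue=(.4411,-.2079))
m3,i3=snap("wrist","w3");st()
ms,is_=snap("side","s3")
for n in("w1","w2","w3","s3"):
    m=dict(np.load(f"pics/{n}.npz"));im=cv2.imread(f"pics/{n}.png")
    for c in S:
        try: print(n,c,fitsock(m,im,c,*S[c]))
        except Exception as e: print(n,c,e)
E
```

```text
{'clock': 1.8, 'eef_pos': [0.5224, -0.1519, 0.1507], 'ft_force': [-0.0479, -0.2938, 0.3362], 'grip_width': 0.0455, 'joint_pos': [-0.2827, 0.3783, -0.0397, 1.1505, -0.0004, 2.8092], 'tool_rot': [0.9997, 0.0249, 0.001, 0.0006]}
w1 red [ 524.7  -149.1     0.95   -1.25    1.  ]
w1 green [ 5.1146e+02 -2.1893e+02  1.9000e-01 -9.2500e+00 -2.5000e-01]
w1 yellow [ 454.46 -135.41    0.95  -29.75  -27.75]
w1 blue [ 441.42 -206.01    0.94  -38.    -37.25]
w2 red [ 5.2530e+02 -1.4776e+02  9.7000e-01  2.5000e-01  1.5000e+00]
w2 green [ 510.93 -219.08    0.53   -8.25  -11.25]
w2 yellow [ 457.7  -136.26    0.88  -23.75  -27.  ]
w2 blue [ 445.56 -203.71    0.85    7.25   23.25]
w3 red [ 5.2535e+02 -1.4776e+02  9.7000e-01  7.5000e-01  5.0000e-01]
w3 green [ 5.1040e+02 -2.1738e+02  5.1000e-01 -2.1000e+01 -1.7750e+01]
w3 yellow [ 456.3  -136.06    0.89  -22.75  -28.  ]
w3 blue [ 446.24 -202.75    0.84   38.     24.75]
s3 red [ 521.8  -149.9     0.8    47.25   -1.  ]
s3 green [ 509.06 -225.98    0.86   -6.     -9.5 ]
s3 yellow [ 4.5309e+02 -1.3433e+02  8.2000e-01  2.5000e-01 -2.3500e+01]
s3 blue [ 444.38 -214.74    0.66  -25.25  -38.25]
```

```bash
python3 -m jog '[[[0.003,0.002,-0.04,0,0,0,120],[0.003,0.002,-0.075,0,0,0,120],[0.003,0.002,-0.1,0,0,0,120],[0.003,0.002,-0.103,0,0,0,120],[0.003,0.002,-0.103,0,0,0,255],[0.003,0.002,-0.103,0,0,0,255],[0.003,0.002,-0.103,0,0,0,255],[0.003,0.002,-0.103,0,0,0,255],[0.003,0.002,-0.103,0,0,0,255],[0.003,0.002,-0.103,0,0,0,255]]]'
```

```text
clock: 2.68
eef_pos: [0.5273, -0.1488, 0.0485]
tool_rot: [1.0, 0.026, 0.002, 0.001]
ft_force: [0.8, -1.9, 4.1]
grip_width: 0.0107
```

```bash
python3 -m jog '[[[0,0,0.03,0,0,0,255],[0,0,0.06,0,0,0,255],[0,0,0.08,0,0,0,255],[0,0,0.08,0,0,0,255]]]'; python3 - <<'E'
from h import *
m=dict(np.load("pics/w1.npz"))
for p in((300,54),(491,58),(471,184),(300,182)):print(w(m,p,.016)[:2])
m,im=snap("wrist","w4");
over(m,im,[(circ(.525,-.1485,.029,.0215),(255,0,255))],(160,90,480,330),2,"o4")
E
```

```text
clock: 3.02
eef_pos: [0.5284, -0.1485, 0.1313]
tool_rot: [1.0, 0.026, 0.004, 0.001]
ft_force: [0.6, -0.0, -0.7]
grip_width: 0.0105
[ 0.5676 -0.2626]
[ 0.5645 -0.471 ]
[ 0.4215 -0.4697]
[ 0.4231 -0.26  ]
```

View pics/o4.png

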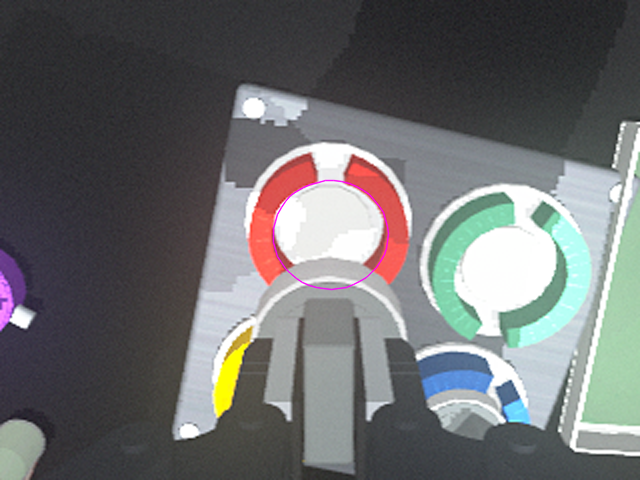

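```bash
python3 -m jog '[[[0.002,-0.04,0,0,0,0,255],[0.004,-0.08,0,0,0,0,255],[0.006,-0.12,0,0,0,0,255],[0.007,-0.148,0,0,0,0,255],[0.007,-0.148,0,0,0,0,255],[0.007,-0.148,-0.035,0,0,0,255],[0.007,-0.148,-0.07,0,0,0,255],[0.007,-0.148,-0.09,0,0,0,255],[0.007,-0.148,-0.095,0,0,0,255],[0.007,-0.148,-0.095,0,0,0,255]]]'
```

```text
clock: 3.9
eef_pos: [0.5303, -0.2944, 0.0302]
tool_rot: [1.0, 0.026, -0.002, -0.001]
ft_force: [-2.4, 0.4, 3.8]
grip_width: 0.0105
```

```bash
python3 -m jog '[[[0,0,0,0,0,0,120],[0,0,0,0,0,0,120],[0,0,0,0,0,0,120],[0,0,0,0,0,0,120],[0,0,0.04,0,0,0,120],[0,0,0.08,0,0,0,120],[0,0,0.11,0,0,0,120],[0,0,0.11,0,0,0,120]]]';python3 - <<'E'
from h import *
st();snap("wrist","w5")
E
```

```text
clock: 4.57
eef_pos: [0.5365, -0.298, 0.1491]
tool_rot: [1.0, 0.026, 0.006, 0.003]
ft_force: [1.7, -1.2, 0.3]
grip_width: 0.0453
{'clock': 4.5667, 'eef_pos': [0.5365, -0.298, 0.1491], 'ft_force': [1.7187, -1.1822, 0.2872], 'grip_width': 0.0453, 'joint_pos': [-0.5072, 0.5033, 0.1529, 1.2068, 0.0001, 2.5819], 'tool_rot': [0.9996, 0.0263, 0.0059, 0.0034]}
```

```bash
python3 -m jog '[[[-0.09,0.09,0,0,0,-35,120],[-0.09,0.09,0,0,0,-35,120],[-0.09,0.09,0,0,0,-35,120],[-0.09,0.09,0,0,0,-35,120],[-0.09,0.09,0,0,0,-35,120],[-0.09,0.09,0,0,0,-35,120],[-0.09,0.09,0,0,0,-35,120],[-0.09,0.09,0,0,0,-35,120]]]';python3 - <<'E'
from h import *
m,im=snap("wrist","w6");st()
P=[(circ(.4414,-.2064,.029,.0305),(255,0,255)),(box(.4414,-.2064,-32,.060),(0,255,0)),(circ(.4543,-.1358,.029,.0305),(255,0,255)),(box(.4543,-.1358,-28,.029,.034,.00575),(0,0,0))]
over(m,im,P,(170,100,470,320),2.5,"o6")
E
```

```text
clock: 5.28
eef_pos: [0.4264, -0.2334, 0.1406]
tool_rot: [0.967, -0.255, 0.002, -0.013]
ft_force: [0.6, 0.3, 0.4]
grip_width: 0.0453
{'clock': 5.3333, 'eef_pos': [0.4267, -0.2332, 0.1407], 'ft_force': [0.0969, -0.2361, 0.2479], 'grip_width': 0.0451, 'joint_pos': [-0.5157, 0.2828, -0.2066, 1.083, 0.0256, 3.1407], 'tool_rot': [0.967, -0.2546, 0.0025, -0.0126]}
```

View pics/o6.png

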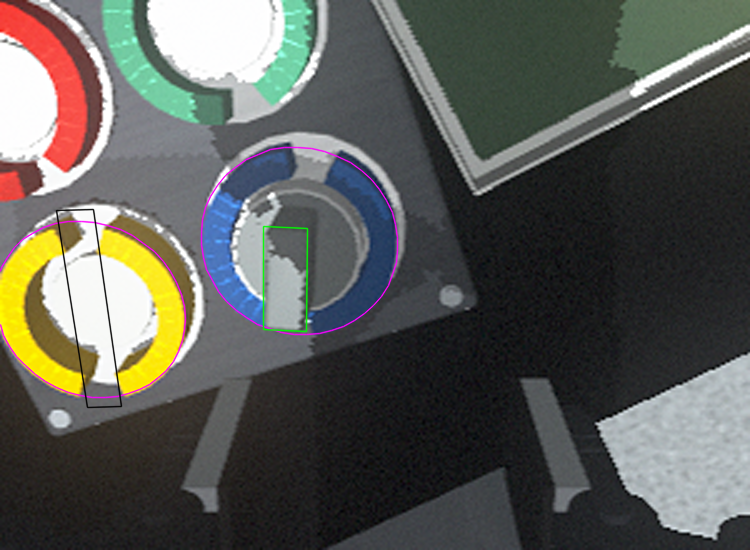

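The green outline sits on plug 2's bar, so its yaw of -32° is confirmed. Joint 6 hit its range, so I'll use the half-turned grasp instead.

```bash
python3 -m jog '[[[0.015,0.027,0.02,0,0,90,120],[0.015,0.027,0.02,0,0,90,120],[0.015,0.027,0.02,0,0,90,120],[0.015,0.027,0.02,0,0,90,120],[0.015,0.027,0.02,0,0,90,120],[0.015,0.027,0.02,0,0,90,120],[0.015,0.027,0.02,0,0,90,120],[0.015,0.027,0.02,0,0,90,120],[0.015,0.027,0.02,0,0,90,120],[0.015,0.027,0.02,0,0,90,120]]]'; python3 -m jog '[[[0,0,0,0,0,40,120],[0,0,0,0,0,40,120],[0,0,0,0,0,40,120],[0,0,0,0,0,40,120],[0,0,0,0,0,40,120],[0,0,0,0,0,40,120],[0,0,0,0,0,40,120],[0,0,0,0,0,40,120],[0,0,0,0,0,40,120],[0,0,0,0,0,40,120]]]';python3 - <<'E'
from h import *
from scipy.spatial.transform import Rotation as R
st();q=bot.get_obs()["tool_rot"];M=R.from_quat(q).as_matrix();print(M.round(3),np.degrees(np.arctan2(M[1,0],M[0,0])))
E
```

```text
clock: 6.17
eef_pos: [0.4422, -0.2059, 0.1608]
tool_rot: [0.932, 0.363, -0.005, -0.012]
ft_force: [-0.2, 0.5, 0.3]
grip_width: 0.0452
clock: 7.0
eef_pos: [0.4418, -0.2063, 0.1612]
tool_rot: [0.754, 0.656, -0.009, -0.01]
ft_force: [0.9, 0.0, 0.4]
grip_width: 0.045
{'clock': 7.0, 'eef_pos': [0.4418, -0.2063, 0.1612], 'ft_force': [0.8617, 0.0365, 0.3902], 'grip_width': 0.045, 'joint_pos': [-0.4322, 0.2843, -0.1467, 1.1641, -0.0078, 1.2773], 'tool_rot': [0.7543, 0.6564, -0.0086, -0.0095]}
[[ 0.138  0.99  -0.025]
 [ 0.99  -0.138  0.003]
 [-0.    -0.026 -1.   ]] 82.06266065595483
```

```bash
cat >> h.py <<'E'
from scipy.spatial.transform import Rotation as Ro
def goto(x,y,z,yaw):
    "print shift and turn (deg rotvec) from the measured pose, mean of readings at rest"
    o=bot.get_obs();Rm=Ro.from_quat(o["tool_rot"]);T=Ro.from_euler("z",yaw,degrees=True)*Ro.from_euler("x",180,degrees=True)
    print("shift",np.round(np.array([x,y,z])-o["eef_pos"],4),"turn",np.degrees((T*Rm.inv()).as_rotvec()).round(2))
E
python3 -c "
from h import *
goto(.4414,-.2064,.14,148)"
```

```text
shift [-0.0004 -0.0001 -0.0212] turn [ 0.68 -1.39 65.93]
```

```bash
python3 -m jog '[[[0,0,-0.02,0.7,-1.4,66,120],[0,0,-0.02,0.7,-1.4,66,120],[0,0,-0.02,0.7,-1.4,66,120],[0,0,-0.02,0.7,-1.4,66,120],[0,0,-0.02,0.7,-1.4,66,120],[0,0,-0.02,0.7,-1.4,66,120],[0,0,-0.02,0.7,-1.4,66,120],[0,0,-0.02,0.7,-1.4,66,120],[0,0,-0.02,0.7,-1.4,66,120],[0,0,-0.02,0.7,-1.4,66,120]]]';python3 -c "
from h import *
goto(.4414,-.2064,.046,148)"
```

```text
clock: 7.83
eef_pos: [0.4417, -0.2065, 0.1413]
tool_rot: [0.273, 0.962, 0.0, 0.0]
ft_force: [0.3, -0.1, 0.0]
grip_width: 0.0449
shift [-0.0003  0.0001 -0.0953] turn [-0.03  0.01 -0.32]
```

```bash
python3 -m jog '[[[0,0,-0.04,0,0,0,120],[0,0,-0.075,0,0,0,120],[0,0,-0.095,0,0,0,120],[0,0,-0.095,0,0,0,120],[0,0,-0.095,0,0,0,255],[0,0,-0.095,0,0,0,255],[0,0,-0.095,0,0,0,255],[0,0,-0.095,0,0,0,255],[0,0,-0.095,0,0,0,255],[0,0,-0.095,0,0,0,255]]]'; python3 -m jog '[[[0,0,0.03,0,0,0,255],[0,0,0.06,0,0,0,255],[0,0,0.08,0,0,0,255],[0,0,0.08,0,0,0,255]]]';python3 -c "
from h import *
goto(.462,-.296,.126,148)
snap('wrist','w7')"
```

```text
clock: 8.67
eef_pos: [0.4434, -0.2073, 0.048]
tool_rot: [0.275, 0.962, -0.0, 0.002]
ft_force: [0.2, -0.7, 4.3]
grip_width: 0.0105
clock: 9.0
eef_pos: [0.4445, -0.2078, 0.1309]
tool_rot: [0.275, 0.962, -0.0, 0.004]
ft_force: [0.0, -0.1, -0.7]
grip_width: 0.0109
shift [ 0.0175 -0.0882 -0.0049] turn [ 0.18  0.45 -0.11]
```

View pics/w7.png

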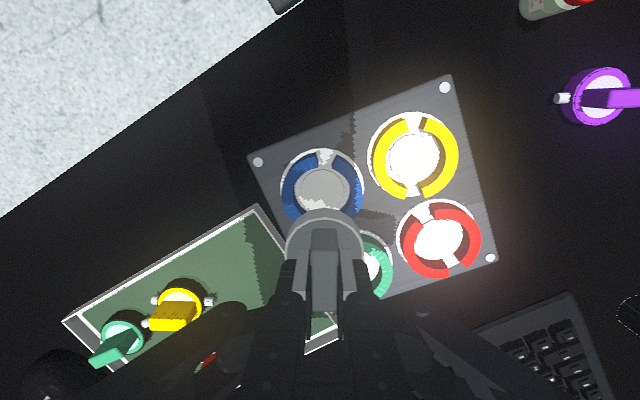

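```bash
python3 -m jog '[[[0.007,-0.036,0,0,0,0,255],[0.014,-0.07,0,0,0,0,255],[0.019,-0.089,0,0,0,0,255],[0.019,-0.089,0,0,0,0,255],[0.019,-0.089,-0.035,0,0,0,255],[0.019,-0.089,-0.07,0,0,0,255],[0.019,-0.089,-0.09,0,0,0,255],[0.019,-0.089,-0.095,0,0,0,255],[0.019,-0.089,-0.095,0,0,0,255]]]';  python3 -m jog '[[[0,0,0,0,0,0,120],[0,0,0,0,0,0,120],[0,0,0,0,0,0,120],[0,0,0,0,0,0,120],[0,0,0.04,0,0,0,120],[0,0,0.08,0,0,0,120],[0,0,0.12,0,0,0,120],[0,0,0.16,0,0,0,120],[0,0,0.2,0,0,0,120],[0,0,0.2,0,0,0,120]]]'
python3 -c "
from h import *
goto(.46,-.36,.24,-10)"
```

```text
clock: 9.8
eef_pos: [0.4587, -0.2939, 0.0301]
tool_rot: [0.275, 0.962, 0.001, -0.002]
ft_force: [-0.4, 0.8, 0.1]
grip_width: 0.0106
clock: 10.63
eef_pos: [0.4644, -0.2978, 0.2406]
tool_rot: [0.275, 0.961, -0.002, 0.008]
ft_force: [1.5, -0.7, 1.1]
grip_width: 0.0454
shift [-0.0044 -0.0622 -0.0006] turn [   1.21   -0.43 -158.1 ]
```

```bash
python3 -m jog '[[[0.038,-0.072,0,0,0,-37,120],[0.038,-0.072,0,0,0,-37,120],[0.038,-0.072,0,0,0,-37,120],[0.038,-0.072,0,0,0,-37,120],[0.038,-0.072,0,0,0,-37,120],[0.038,-0.072,0,0,0,-37,120],[0.038,-0.072,0,0,0,-37,120],[0.038,-0.072,0,0,0,-37,120],[0.038,-0.072,0,0,0,-37,120]]]'
python3 - <<'E'
from h import *
m,im=snap('wrist','w8');st()
C=dict(red=(.527,-.3683,-96.8),blue=(.5255,-.4313,-69.5),yellow=(.4643,-.3664,-122.6),green=(.463,-.4322,-94.8))
P=[]
for x,y,a in C.values(): P+=[(circ(x,y,.018,.02),(255,0,255)),(box(x,y,a,.044),(255,255,0)),(box(x,y,a,.011,.027,.004),(255,255,255))]
u=np.array([px(m,p) for p in [(x,y,.02) for x in(.44,.56) for y in(-.28,-.46)]]);lo=np.clip(u.min(0)-15,0,[640,400]).astype(int);hi=np.clip(u.max(0)+15,0,[640,400]).astype(int)
f=min(790/(hi-lo)[0],590/(hi-lo)[1]);print(lo,hi,f)
over(m,im,P,(*lo,*hi),f,"o8")
E
```

```text
clock: 11.38
eef_pos: [0.4987, -0.3674, 0.2314]
tool_rot: [0.565, 0.825, 0.0, 0.0]
ft_force: [-0.2, -0.0, 0.4]
grip_width: 0.0455
{'clock': 11.4333, 'eef_pos': [0.4987, -0.3673, 0.2315], 'ft_force': [-0.2411, -0.2591, 0.4342], 'grip_width': 0.0453, 'joint_pos': [-0.6351, 0.4867, 0.3426, 1.4262, 0.0005, 0.5657], 'tool_rot': [0.565, 0.8251, 0.0002, 0.0002]}
[228  48] [426 275] 2.5991189427312777
```

View pics/o8.png

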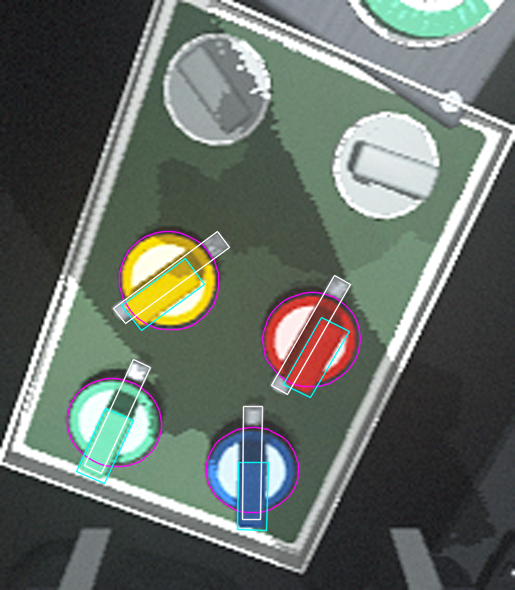

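All four cells match the overlay and both plugs stand in the tray. Blue is first.

```bash
python3 -m jog '[[[0.012,-0.03,-0.03,0,0,0,150],[0.024,-0.055,-0.06,0,0,0,150],[0.027,-0.064,-0.1,0,0,0,150],[0.027,-0.064,-0.14,0,0,0,150],[0.027,-0.064,-0.175,0,0,0,150],[0.027,-0.064,-0.195,0,0,0,150],[0.027,-0.064,-0.2,0,0,0,150],[0.027,-0.064,-0.2,0,0,0,150]]]'; python3 -m jog '[[[0,0,0,0,0,0,255],[0,0,0,0,0,0,255],[0,0,0,0,0,0,255],[0,0,0,0,0,0,255],[0,0,0,0,0,0,255],[0,0,0.03,0,0,0,255],[0,0,0.065,0,0,0,255],[0,0,0.1,0,0,0,255],[0,0,0.1,0,0,0,255],[0,0,0.1,0,0,0,255]]]'
python3 -c "
from h import *
st();goto(.4414,-.2064,.10,142.3);snap('wrist','w9')"
```

```text
clock: 12.1
eef_pos: [0.5245, -0.4304, 0.0291]
tool_rot: [0.565, 0.825, 0.0, -0.002]
ft_force: [-0.2, 0.4, 0.1]
grip_width: 0.0353
clock: 12.93
eef_pos: [0.5275, -0.433, 0.1356]
tool_rot: [0.566, 0.825, -0.0, 0.004]
ft_force: [-0.0, 0.8, -1.1]
grip_width: 0.0104
{'clock': 12.9333, 'eef_pos': [0.5275, -0.433, 0.1356], 'ft_force': [-0.0415, 0.8057, -1.076], 'grip_width': 0.0104, 'joint_pos': [-0.6875, 0.6553, 0.3782, 1.2858, 0.0005, 0.5148], 'tool_rot': [0.5656, 0.8247, -0.0001, 0.004]}
shift [-0.0861  0.2266 -0.0356] turn [ 0.16  0.43 31.19]
```

```bash
python3 -m jog '[[[-0.0843,0.225,0,0,0,31.5,255],[-0.0843,0.225,0,0,0,31.5,255],[-0.0843,0.225,0,0,0,31.5,255],[-0.0843,0.225,0,0,0,31.5,255],[-0.0843,0.225,0,0,0,31.5,255],[-0.0843,0.225,0,0,0,31.5,255],[-0.0843,0.225,0,0,0,31.5,255],[-0.0843,0.225,0,0,0,31.5,255],[-0.0843,0.225,-0.03,0,0,31.5,255],[-0.0843,0.225,-0.06,0,0,31.5,255]]]'
python3 -m jog '[[[0,0,0,0,0,0,255],[0,0,0,0,0,0,255],[0,0,0,0,0,0,255]]]'
python3 - <<'E'
from h import *
st();goto(.4414,-.2064,.0714,142)
m,im=snap('wrist','w10')
P=[(circ(.4414,-.2064,.029,.0215),(255,0,255)),(circ(.4414,-.2064,.029,.0305),(255,0,255)),(box(.4414,-.2064,-37.7,.029,.034,.00575),(0,255,0)),(box(.4414,-.2064,142,.0714-.029+.009,.027,.004),(0,255,255))]
over(m,im,P,(190,120,450,320),3,"o10")
E
```

```text
clock: 13.82
eef_pos: [0.4439, -0.2082, 0.0719]
tool_rot: [0.321, 0.947, -0.0, 0.003]
ft_force: [0.8, 0.1, -1.1]
grip_width: 0.0101
clock: 14.07
eef_pos: [0.442, -0.2074, 0.0717]
tool_rot: [0.321, 0.947, 0.0, 0.0]
ft_force: [0.3, -0.1, -0.3]
grip_width: 0.0105
{'clock': 14.0667, 'eef_pos': [0.442, -0.2074, 0.0717], 'ft_force': [0.2696, -0.0967, -0.334], 'grip_width': 0.0105, 'joint_pos': [-0.4391, 0.3606, -0.2994, 0.9107, 0.0004, 0.2146], 'tool_rot': [0.321, 0.9471, 0.0002, 0.0001]}
shift [-0.0006  0.001  -0.0003] turn [-0.02  0.02 -0.55]
```

View pics/o10.png

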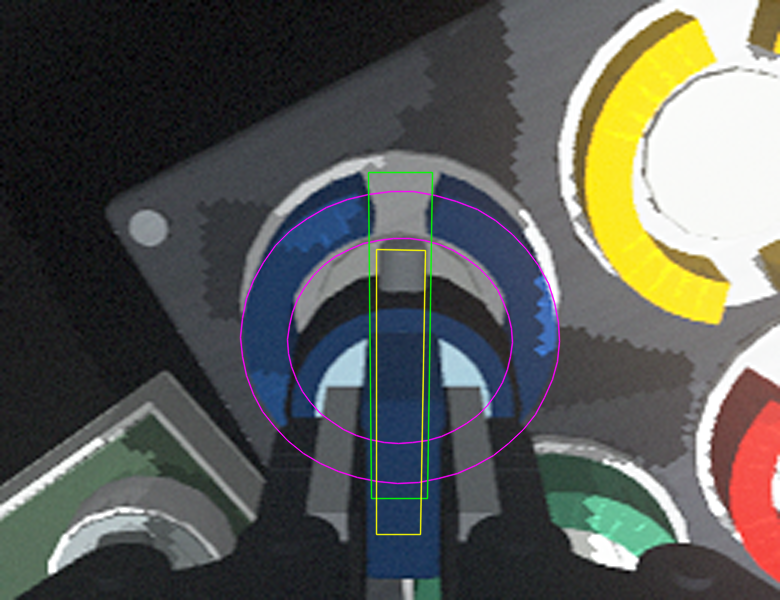

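Blue cell over the blue socket: the lug (402,265) is in line with the keyway (400,205), and the bore outline matches. I'll lower it.

```bash
python3 -m jog '[[[0,0,-0.008,0,0,0,255],[0,0,-0.012,0,0,0,255],[0,0,-0.015,0,0,0,255],[0,0,-0.018,0,0,0,255],[0,0,-0.02,0,0,0,255],[0,0,-0.022,0,0,0,255],[0,0,-0.024,0,0,0,255],[0,0,-0.024,0,0,0,255]]]'
```

```text
clock: 14.78
eef_pos: [0.4414, -0.2065, 0.0473]
tool_rot: [0.321, 0.947, 0.0, -0.0]
ft_force: [-0.1, 0.5, 0.2]
grip_width: 0.0105
```

```bash
python3 -m jog '[[[0,0,-0.002,0,0,0,255],[0,0,-0.003,0,0,0,255],[0,0,-0.004,0,0,0,255],[0,0,-0.005,0,0,0,255],[0,0,-0.006,0,0,0,255],[0,0,-0.006,0,0,0,255]]]'
```

```text
clock: 15.28
eef_pos: [0.4415, -0.2066, 0.0461]
tool_rot: [0.321, 0.947, 0.0, 0.001]
ft_force: [-12.1, 5.0, 40.1]
grip_width: 0.0105
```

```bash
python3 -m jog '[[[0,0,0.003,0,0,0,255],[0,0,0.003,0,0,0,255],[0,0,0.003,0,0,0,255]]]';python3 - <<'E'
from h import *
st();o=bot.get_obs();print(o["ft_torque"])
m,im=snap('wrist','w11')
P=[(circ(.4414,-.2064,.029,.0215),(255,0,255)),(box(.4414,-.2064,-37.7,.029,.034,.00575),(0,255,0)),(box(.4414,-.2064,142,.029+.018-.009,.027,.004),(0,255,255))]
over(m,im,P[:2],(190,120,450,320),3,"o11")
E
```

```text
clock: 15.53
eef_pos: [0.4424, -0.207, 0.0462]
tool_rot: [0.321, 0.947, 0.0, 0.002]
ft_force: [-4.1, 1.4, 16.0]
grip_width: 0.0104
{'clock': 15.5333, 'eef_pos': [0.4424, -0.207, 0.0462], 'ft_force': [-4.1427, 1.3624, 16.0214], 'grip_width': 0.0104, 'joint_pos': [-0.4379, 0.3927, -0.3316, 0.8434, 0.0004, 0.2147], 'tool_rot': [0.3206, 0.9472, 0.0, 0.0016]}
[0.31008329 0.85091467 0.03052824]
```

View pics/o11.png

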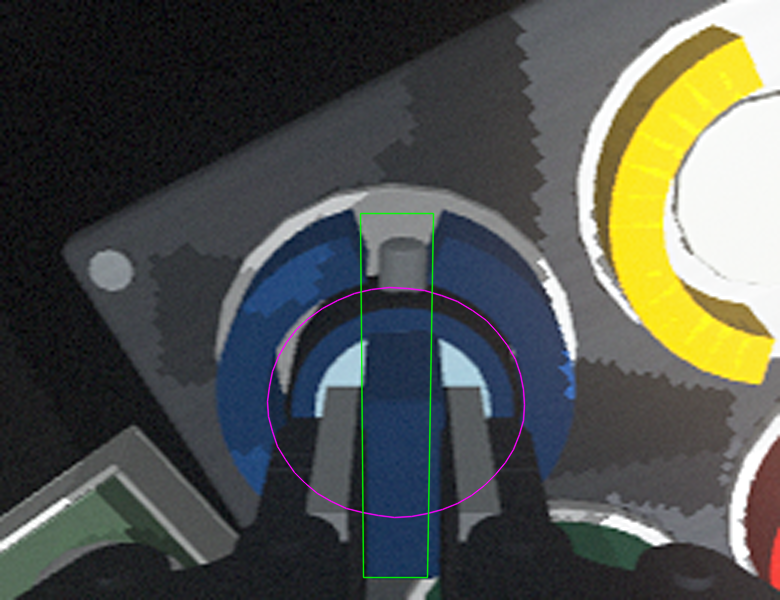

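The lug is in the keyway (403,265) but sits slightly right of the gap centre, and the side force points along -x. It's wedged on the wall, so I'll ease off, recentre by 1 mm and press with a small wiggle.

```bash
python3 -m jog '[[[-0.001,0,0.002,0,0,0,255],[-0.001,0,0.002,0,0,0,255],[-0.001,0,0.001,0,0,2,255],[-0.001,0,0,0,0,2,255],[-0.001,0,-0.001,0,0,-2,255],[-0.001,0,-0.001,0,0,-2,255]]]';python3 -m jog '[[[0,0,0,0,0,2,255],[0,0,-0.001,0,0,4,255],[0,0,-0.001,0,0,4,255],[0,0,-0.001,0,0,2,255],[0,0,-0.001,0,0,2,255]]]';python3 -c "
from h import *
st();print(bot.get_obs()['ft_torque'])"
```

```text
clock: 16.08
eef_pos: [0.4416, -0.2071, 0.0462]
tool_rot: [0.338, 0.941, 0.0, 0.002]
ft_force: [-5.5, 2.7, 24.4]
grip_width: 0.0104
clock: 16.5
eef_pos: [0.4424, -0.2074, 0.0461]
tool_rot: [0.321, 0.947, -0.0, 0.003]
ft_force: [-7.0, 3.5, 29.7]
grip_width: 0.0102
{'clock': 16.5, 'eef_pos': [0.4424, -0.2074, 0.0461], 'ft_force': [-6.9701, 3.4588, 29.6825], 'grip_width': 0.0102, 'joint_pos': [-0.4388, 0.3914, -0.3339, 0.8398, 0.0005, 0.2145], 'tool_rot': [0.3209, 0.9471, -0.0001, 0.0028]}
[0.69399565 1.46895381 0.15155183]
```

```bash
python3 - <<'E'
from h import *
a=np.radians(142);d=np.array([np.cos(a),np.sin(a)]);n=np.array([-d[1],d[0]])
def q(m,c,r,z,t=0):return ((px(m,(*(np.array(c)+r*d+t*n),z))+.5-[190,120])*3).round(0)
for nme,c,bs in(("w10",(.4414,-.2064),(.0424,.0384)),("w11",(.4414,-.2064),(.018,.014,.010))):
    m=dict(np.load(f"pics/{nme}.npz"))
    for b in bs: print(nme,b,"lugtop",q(m,c,.027,b+.013),"lugbot",q(m,c,.027,b+.005),"disc front top",q(m,c,.02,b+.016),"bartop front",q(m,c,.015,b+.042),"rim in/out",q(m,c,.0215,.029),q(m,c,.0305,.029))
E
python3 - <<'E'
from h import *
m,im=snap('side','s4');u=px(m,(.4414,-.2064,.04)).astype(int)
P=[(circ(.4414,-.2064,.029,.0305),(255,0,255))]+[(box(.4414,-.2064,-38,.014+.042),(0,255,255)),(box(.4414,-.2064,-38,.018+.042),(255,255,255))]
over(m,im,P,(u[0]-45,u[1]-40,u[0]+75,u[1]+50),6,"o12")
E
```

```text
w10 0.0424 lugtop [401. 258.] lugbot [401. 242.] disc front top [401. 307.] bartop front [400. 415.] rim in/out [401. 238.] [401. 191.]
w10 0.0384 lugtop [401. 250.] lugbot [401. 235.] disc front top [401. 297.] bartop front [400. 401.] rim in/out [401. 238.] [401. 191.]
w11 0.018 lugtop [398. 260.] lugbot [398. 243.] disc front top [397. 308.] bartop front [396. 418.] rim in/out [397. 288.] [398. 235.]
w11 0.014 lugtop [398. 251.] lugbot [398. 235.] disc front top [397. 299.] bartop front [396. 404.] rim in/out [397. 288.] [398. 235.]
w11 0.01 lugtop [398. 243.] lugbot [398. 228.] disc front top [397. 289.] bartop front [396. 390.] rim in/out [397. 288.] [398. 235.]
```

The hard stop at z=0.046 doesn't change with force, so it may be finger geometry rather than the pad. I'll let go, regrip 8 mm higher on the bar and press again.

```bash
python3 -m jog '[[[0.001,0,0.002,0,0,0,255],[0.001,0,0.002,0,0,0,200],[0.001,0,0.002,0,0,0,180],[0.001,0,0.002,0,0,0,180],[0.001,0,0.01,0,0,0,180],[0.001,0,0.01,0,0,0,180],[0.001,0,0.01,0,0,0,180]]]'; python3 -m jog '[[[0,0,0,0,0,0,255],[0,0,0,0,0,0,255],[0,0,0,0,0,0,255],[0,0,0,0,0,0,255],[0,0,0,0,0,0,255]]]'; python3 -m jog '[[[0,0,-0.001,0,0,0,255],[0,0,-0.002,0,0,0,255],[0,0,-0.003,0,0,0,255],[0,0,-0.003,0,0,0,255]]]'
```

```text
clock: 17.13
eef_pos: [0.4418, -0.2067, 0.0525]
tool_rot: [0.321, 0.947, 0.0, 0.0]
ft_force: [0.4, -0.4, 0.8]
grip_width: 0.0252
clock: 17.55
eef_pos: [0.4414, -0.2066, 0.0524]
tool_rot: [0.321, 0.947, 0.0, 0.0]
ft_force: [-1.1, -1.1, 2.5]
grip_width: 0.01
clock: 17.88
eef_pos: [0.4415, -0.2067, 0.0523]
tool_rot: [0.321, 0.947, 0.0, 0.001]
ft_force: [-6.2, 3.3, 25.9]
grip_width: 0.0103
```

It's still rigid at the same cell height. When I gripped the plugs, the closing fingertips had pushed the arm up 2–3 mm off the disc. The cell is therefore held about 3 mm lower than I assumed, and this stop matches fully home. I'll check by probing later. Next is yellow, gripped higher.

```bash
python3 -m jog '[[[0,0,0,0,0,0,180],[0,0,0,0,0,0,180],[0,0,0,0,0,0,180],[0,0,0.04,0,0,0,150],[0,0,0.08,0,0,0,150],[0,0,0.1,0,0,0,150],[0.023,-0.16,0.1,0,0,-42,150],[0.023,-0.16,0.1,0,0,-42,150],[0.023,-0.16,0.1,0,0,-42,150],[0.023,-0.16,0.1,0,0,-42,150]]]';python3 -m jog '[[[0,0,0,0,0,-60,150],[0,0,0,0,0,-60,150],[0,0,0,0,0,-60,150],[0,0,0,0,0,-60,150],[0,0,0,0,0,-60,150],[0,0,0,0,0,-60,150],[0,0,0,0,0,-60,150],[0,0,0,0,0,-60,150],[0,0,0,0,0,-60,150]]]'
python3 - <<'E'
from h import *
m,im=snap('wrist','w13');st();goto(.4643,-.3664,.037,57.4)
C=dict(red=(.527,-.3683,-96.8),yellow=(.4643,-.3664,-122.6),green=(.463,-.4322,-94.8))
for c,(x,y,a) in C.items():
  try:print(c,np.round(fitcell(m,im,c,x,y,np.radians(a)),4))
  except Exception as e:print(c,e)
E
```

```text
clock: 18.72
eef_pos: [0.4646, -0.3686, 0.1488]
tool_rot: [0.547, 0.837, 0.0, 0.0]
ft_force: [0.8, 0.5, 0.1]
grip_width: 0.0353
clock: 19.47
eef_pos: [0.4642, -0.3663, 0.1481]
tool_rot: [0.892, 0.452, -0.0, -0.001]
ft_force: [-0.6, 0.1, -0.3]
grip_width: 0.0352
{'clock': 19.5167, 'eef_pos': [0.4642, -0.3662, 0.1481], 'ft_force': [-0.3188, -0.4112, -0.5141], 'grip_width': 0.0353, 'joint_pos': [-0.6681, 0.4721, 0.0996, 1.1997, 0.0003, 1.5357], 'tool_rot': [0.8921, 0.4519, -0.0002, -0.0007]}
shift [ 1.000e-04 -2.000e-04 -1.111e-01] turn [-0.06 -0.05  3.67]
red [  0.4998  -0.3617 -28.5177   0.6264]
yellow [ 0.4604 -0.366  62.9316  0.8629]
green [ 0.4629 -0.433  72.5169  0.0783]
```

```bash
python3 -m jog '[[[0,0,-0.04,0,0,3.7,150],[0,0,-0.075,0,0,3.7,150],[0,0,-0.1,0,0,3.7,150],[0,0,-0.11,0,0,3.7,150],[0,0,-0.11,0,0,3.7,150],[0,0,-0.11,0,0,3.7,255],[0,0,-0.11,0,0,3.7,255],[0,0,-0.11,0,0,3.7,255],[0,0,-0.11,0,0,3.7,255],[0,0,-0.11,0,0,3.7,255]]]';python3 -m jog '[[[0,0,0.03,0,0,0,255],[0,0,0.06,0,0,0,255],[0,0,0.09,0,0,0,255],[0,0,0.09,0,0,0,255],[0,0,0.09,0,0,0,255]]]'
```

```text
clock: 20.35
eef_pos: [0.4652, -0.3671, 0.0407]
tool_rot: [0.876, 0.482, 0.001, 0.001]
ft_force: [0.6, 0.3, -0.3]
grip_width: 0.0104
clock: 20.77
eef_pos: [0.4661, -0.3678, 0.1325]
tool_rot: [0.876, 0.482, 0.001, 0.003]
ft_force: [0.5, -0.0, -1.9]
grip_width: 0.01
```

```bash
python3 -m jog '[[[-0.01,0.23,0,0,0,60,255],[-0.01,0.23,0,0,0,60,255],[-0.01,0.23,0,0,0,60,255],[-0.01,0.23,0,0,0,60,255],[-0.01,0.23,0,0,0,60,255],[-0.01,0.23,0,0,0,60,255],[-0.01,0.23,0,0,0,60,255],[-0.01,0.23,0,0,0,60,255],[-0.01,0.23,0,0,0,60,255],[-0.01,0.23,0,0,0,60,255]]]';python3 -m jog '[[[0,0,-0.03,0,0,34.5,255],[0,0,-0.048,0,0,34.5,255],[0,0,-0.048,0,0,34.5,255],[0,0,-0.048,0,0,34.5,255],[0,0,-0.048,0,0,34.5,255],[0,0,-0.048,0,0,34.5,255],[0,0,-0.048,0,0,34.5,255],[0,0,-0.048,0,0,34.5,255]]]'
python3 - <<'E'
from h import *
st();goto(.4543,-.1358,.08,152)
m,im=snap('wrist','w14')
x,y=.4543,-.1358
P=[(circ(x,y,.029,.0215),(255,0,255)),(circ(x,y,.029,.0305),(255,0,255)),(box(x,y,-28,.029,.034,.00575),(0,255,0)),(box(x,y,152,.08-.0387+.009,.027,.004),(0,255,255))]
over(m,im,P,(190,120,450,320),3,"o14")
E
```

```text
clock: 21.6
eef_pos: [0.4535, -0.1358, 0.1282]
tool_rot: [0.517, 0.856, -0.0, -0.001]
ft_force: [-0.2, -0.5, -1.4]
grip_width: 0.0105
clock: 22.27
eef_pos: [0.4541, -0.1365, 0.081]
tool_rot: [0.242, 0.97, 0.0, -0.0]
ft_force: [0.2, -0.2, -0.6]
grip_width: 0.01
{'clock': 22.2667, 'eef_pos': [0.4541, -0.1365, 0.081], 'ft_force': [0.1838, -0.181, -0.578], 'grip_width': 0.01, 'joint_pos': [-0.2924, 0.3257, -0.3234, 0.9225, 0.0005, 0.1965], 'tool_rot': [0.242, 0.9703, 0.0003, -0.0004]}
shift [ 0.0002  0.0007 -0.001 ] turn [-0.04 -0.03  0.01]
```

View pics/o14.png

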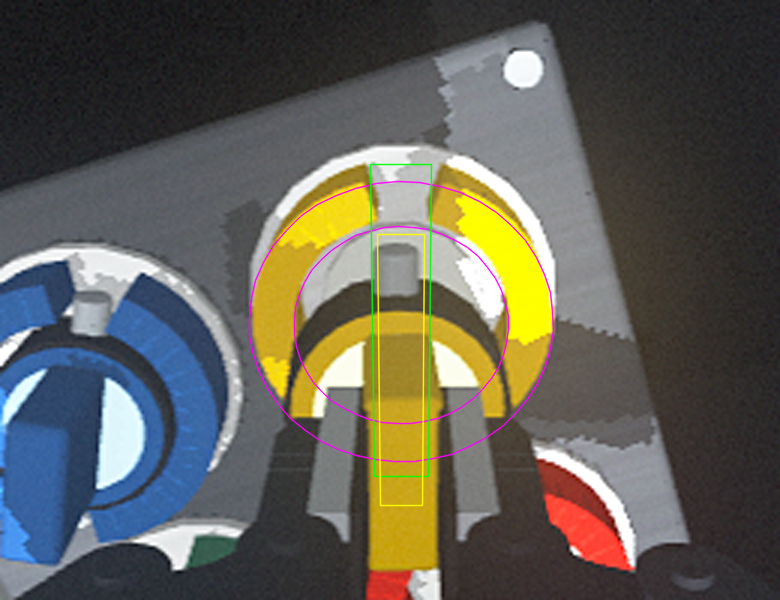

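Yellow's lug (400,265) lines up with the keyway (404,195), and on the left the seated blue cell's lug lies inside its keyway (92,310). I'll lower it.

```bash
python3 -m jog '[[[0,0,-0.008,0,0,0,255],[0,0,-0.012,0,0,0,255],[0,0,-0.015,0,0,0,255],[0,0,-0.018,0,0,0,255],[0,0,-0.02,0,0,0,255],[0,0,-0.022,0,0,0,255],[0,0,-0.022,0,0,0,255]]]';python3 -m jog '[[[0,0,-0.002,0,0,0,255],[0,0,-0.003,0,0,0,255],[0,0,-0.004,0,0,0,255],[0,0,-0.004,0,0,0,255]]]';python3 -m jog '[[[0,0,-0.001,0,0,0,255],[0,0,-0.002,0,0,0,255],[0,0,-0.003,0,0,0,255],[0,0,-0.003,0,0,0,255]]]'
```

```text
clock: 22.9
eef_pos: [0.4532, -0.1354, 0.0584]
tool_rot: [0.24, 0.971, 0.001, -0.001]
ft_force: [-2.5, 4.7, -1.1]
grip_width: 0.0104
clock: 23.23
eef_pos: [0.4533, -0.1354, 0.0554]
tool_rot: [0.24, 0.971, 0.001, -0.001]
ft_force: [-5.0, 4.7, 6.3]
grip_width: 0.0105
clock: 23.57
eef_pos: [0.4533, -0.1354, 0.0526]
tool_rot: [0.24, 0.971, 0.001, -0.001]
ft_force: [-4.8, 6.5, 7.9]
grip_width: 0.0103
```

```bash
python3 -m jog '[[[0,0,-0.001,0,0,0,255],[0,0,-0.002,0,0,0,255],[0,0,-0.003,0,0,0,255],[0,0,-0.003,0,0,0,255]]]';python3 -c "
from h import *
st()"
```

```text
clock: 23.9
eef_pos: [0.4533, -0.1356, 0.052]
tool_rot: [0.24, 0.971, 0.001, -0.001]
ft_force: [-12.0, 6.2, 27.2]
grip_width: 0.0103
{'clock': 23.9, 'eef_pos': [0.4533, -0.1356, 0.052], 'ft_force': [-11.9635, 6.1884, 27.177], 'grip_width': 0.0103, 'joint_pos': [-0.2918, 0.3626, -0.3606, 0.8489, 0.0018, 0.1938], 'tool_rot': [0.2404, 0.9707, 0.0009, -0.0006]}
```

The hard stop at 0.052 is the predicted home height for yellow, which fits blue being home too. Next is green.

```bash
python3 -m jog '[[[0,0,0.002,0,0,0,255],[0,0,0.002,0,0,0,180],[0,0,0.002,0,0,0,180],[0,0,0.002,0,0,0,180],[0,0,0.04,0,0,0,150],[0,0,0.08,0,0,0,150],[0,0,0.1,0,0,0,150],[0,0,0.1,0,0,0,150]]]';python3 -m jog '[[[0.008,-0.27,0,0,0,-67,150],[0.008,-0.27,0,0,0,-67,150],[0.008,-0.27,0,0,0,-67,150],[0.008,-0.27,0,0,0,-67,150],[0.008,-0.27,0,0,0,-67,150],[0.008,-0.27,0,0,0,-67,150],[0.008,-0.27,0,0,0,-67,150],[0.008,-0.27,0,0,0,-67,150],[0.008,-0.27,0,0,0,-67,150],[0.008,-0.27,0,0,0,-67,150]]]'
python3 - <<'E'
from h import *
m,im=snap('wrist','w15');st();goto(.463,-.4322,.038,85.2)
P=[]
for x,y,a in ((.463,-.4322,85.2),(.527,-.3683,83.2)): P+=[(circ(x,y,.018,.02),(255,0,255)),(box(x,y,a,.044),(0,255,255))]
x,y=.4543,-.1358
over(m,im,P,(100,0,540,340),1.7,"o15")
E
```

```text
clock: 24.57
eef_pos: [0.4585, -0.1382, 0.1544]
tool_rot: [0.241, 0.971, -0.0, 0.006]
ft_force: [0.8, -0.6, 0.5]
grip_width: 0.0352
clock: 25.4
eef_pos: [0.4618, -0.4076, 0.1473]
tool_rot: [0.739, 0.674, -0.0, -0.001]
ft_force: [0.9, 0.8, 0.9]
grip_width: 0.0355
{'clock': 25.45, 'eef_pos': [0.4619, -0.4073, 0.1475], 'ft_force': [-0.344, 0.3923, -0.4173], 'grip_width': 0.0351, 'joint_pos': [-0.7226, 0.52, 0.1762, 1.2283, -0.0002, 0.9378], 'tool_rot': [0.7381, 0.6747, -0.0002, -0.0006]}
shift [ 0.0011 -0.0249 -0.1095] turn [-0.04 -0.06  0.33]
```

View pics/o15.png

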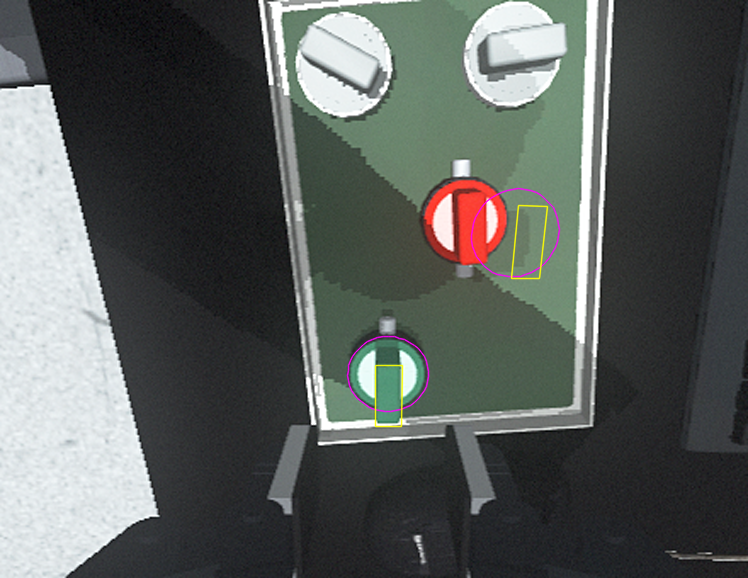

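Both plugs stand in the tray at (345,65) and (512,55), and green is where expected at (388,373). The red cell has been knocked aside, from (515,232) to (466,220). I'll relocate red from this picture and take green now.

```bash
python3 - <<'E'
from h import *
m=dict(np.load("pics/w15.npz"));im=cv2.imread("pics/w15.png")
A=lambda p:(p[0]/1.7+100-.5,p[1]/1.7-.5)
o=w(m,A((465,220)),.018);a,b=w(m,A((461,165)),.011),w(m,A((464,272)),.011);d=a-b
print("red disc",o,"lugmid",(a+b)/2,"yaw",np.degrees(np.arctan2(d[1],d[0])))
t=[w(m,A(p),.044) for p in((460,193),(484,193),(486,263),(460,263))];print("bartop",np.mean(t,0))
print(np.round(fitcell(m,im,"red",o[0],o[1],np.arctan2(d[1],d[0])),4))
E
python3 -m jog '[[[0.001,-0.025,-0.035,0,0,0.3,150],[0.001,-0.025,-0.07,0,0,0.3,150],[0.001,-0.025,-0.1,0,0,0.3,150],[0.001,-0.025,-0.109,0,0,0.3,150],[0.001,-0.025,-0.109,0,0,0.3,150],[0.001,-0.025,-0.109,0,0,0.3,255],[0.001,-0.025,-0.109,0,0,0.3,255],[0.001,-0.025,-0.109,0,0,0.3,255],[0.001,-0.025,-0.109,0,0,0.3,255],[0.001,-0.025,-0.109,0,0,0.3,255]]]';python3 -m jog '[[[0,0,0.03,0,0,0,255],[0,0,0.06,0,0,0,255],[0,0,0.09,0,0,0,255],[0,0,0.09,0,0,0,255],[0,0,0.09,0,0,0,255]]]'
```

```text
red disc [ 0.5044 -0.3599  0.018 ] lugmid [ 0.50415 -0.36075  0.011  ] yaw 88.95414859464263
bartop [ 0.50385 -0.3603   0.044  ]
[ 0.5044 -0.3619 80.2619  0.8729]
clock: 26.28
eef_pos: [0.4644, -0.4323, 0.0422]
tool_rot: [0.734, 0.679, 0.0, 0.002]
ft_force: [0.2, 0.1, 2.6]
grip_width: 0.01
clock: 26.7
eef_pos: [0.465, -0.4329, 0.1338]
tool_rot: [0.735, 0.679, 0.0, 0.004]
ft_force: [0.1, 0.5, -1.0]
grip_width: 0.01
```

```bash
python3 -m jog '[[[0.0485,0.2135,0,0,0,60,255],[0.0485,0.2135,0,0,0,60,255],[0.0485,0.2135,0,0,0,60,255],[0.0485,0.2135,0,0,0,60,255],[0.0485,0.2135,0,0,0,60,255],[0.0485,0.2135,0,0,0,60,255],[0.0485,0.2135,0,0,0,60,255],[0.0485,0.2135,0,0,0,60,255],[0.0485,0.2135,0,0,0,60,255]]]';python3 -m jog '[[[0,0,-0.03,0,0,25.5,255],[0,0,-0.048,0,0,25.5,255],[0,0,-0.048,0,0,25.5,255],[0,0,-0.048,0,0,25.5,255],[0,0,-0.048,0,0,25.5,255],[0,0,-0.048,0,0,25.5,255],[0,0,-0.048,0,0,25.5,255]]]'
python3 - <<'E'
from h import *
st();goto(.5115,-.2185,.08,171)
m,im=snap('wrist','w16')
# gap edges of near keyway at r=29mm and the lug column, in tool-y mm, numeric check
g=np.radians(171);d=np.array([np.cos(g),np.sin(g)]);n=np.array([np.sin(g),-np.cos(g)])
c=np.array([.5115,-.2185]);K=cmask(im,"green")
for r in(.024,.026,.028,.030):
    print(r,"".join(str(K[tuple(np.round(px(m,(*(c+r*d+t*n),.029))[::-1]).astype(int))]) for t in np.arange(-.012,.0121,.0006)))
E
```

```text
clock: 27.45
eef_pos: [0.5111, -0.2167, 0.1289]
tool_rot: [0.294, 0.956, 0.0, -0.001]
ft_force: [-0.5, -0.1, -1.2]
grip_width: 0.0102
clock: 28.03
eef_pos: [0.5116, -0.2179, 0.0819]
tool_rot: [0.08, 0.997, 0.0, -0.0]
ft_force: [-0.5, -1.1, -0.6]
grip_width: 0.0103
{'clock': 28.0333, 'eef_pos': [0.5116, -0.2179, 0.0819], 'ft_force': [-0.4997, -1.0736, -0.5771], 'grip_width': 0.0103, 'joint_pos': [-0.4028, 0.4657, -0.0989, 1.0072, 0.0004, -0.2435], 'tool_rot': [0.0796, 0.9968, 0.0004, -0.0004]}
shift [-0.0001 -0.0006 -0.0019] turn [-0.05 -0.04  0.13]
0.024 11111111111100000000000000000001000010000
0.026 11011111100000000000000000000000000000000
0.028 01111011100000000000000000000000011110000
0.03 00000000000000000000000000000000000000000
```

```bash
python3 -m jog '[[[0,0,-0.008,0,0,0,255],[0,0,-0.012,0,0,0,255],[0,0,-0.015,0,0,0,255],[0,0,-0.018,0,0,0,255],[0,0,-0.02,0,0,0,255],[0,0,-0.022,0,0,0,255],[0,0,-0.022,0,0,0,255]]]';python3 -m jog '[[[0,0,-0.002,0,0,0,255],[0,0,-0.003,0,0,0,255],[0,0,-0.004,0,0,0,255],[0,0,-0.004,0,0,0,255]]]'
```

```text
clock: 28.67
eef_pos: [0.5117, -0.2179, 0.0598]
tool_rot: [0.079, 0.997, 0.0, -0.0]
ft_force: [-0.2, -0.4, -0.5]
grip_width: 0.01
clock: 29.0
eef_pos: [0.512, -0.2183, 0.0569]
tool_rot: [0.079, 0.997, -0.0, 0.0]
ft_force: [-1.8, -0.5, 3.7]
grip_width: 0.0103
```

Free past the riding height, so the lugs are in. Pressing home.

```bash
python3 -m jog '[[[0,0,-0.001,0,0,0,255],[0,0,-0.002,0,0,0,255],[0,0,-0.003,0,0,0,255],[0,0,-0.003,0,0,0,255]]]';python3 -m jog '[[[0,0,-0.001,0,0,0,255],[0,0,-0.002,0,0,0,255],[0,0,-0.003,0,0,0,255],[0,0,-0.003,0,0,0,255]]]'
```

```text
clock: 29.33
eef_pos: [0.512, -0.2184, 0.0543]
tool_rot: [0.079, 0.997, -0.0, 0.0]
ft_force: [-3.4, -1.8, 7.0]
grip_width: 0.0096
clock: 29.67
eef_pos: [0.5122, -0.2189, 0.054]
tool_rot: [0.079, 0.997, -0.001, 0.001]
ft_force: [-8.5, 0.6, 22.2]
grip_width: 0.01
```

```bash
python3 -m jog '[[[0,0,0.002,0,0,0,255],[0,0,0.002,0,0,0,180],[0,0,0.002,0,0,0,180],[0,0,0.002,0,0,0,180],[0,0,0.04,0,0,0,150],[0,0,0.08,0,0,0,150],[0,0,0.1,0,0,0,150],[0,0,0.1,0,0,0,150]]]';python3 -m jog '[[[-0.007,-0.142,0,0,0,-60,150],[-0.007,-0.142,0,0,0,-60,150],[-0.007,-0.142,0,0,0,-60,150],[-0.007,-0.142,0,0,0,-60,150],[-0.007,-0.142,0,0,0,-60,150],[-0.007,-0.142,0,0,0,-60,150],[-0.007,-0.142,0,0,0,-60,150],[-0.007,-0.142,0,0,0,-60,150],[-0.007,-0.142,0,0,0,-60,150]]]';python3 -m jog '[[[0,0,0,0,0,-22,150],[0,0,0,0,0,-22,150],[0,0,0,0,0,-22,150],[0,0,0,0,0,-22,150],[0,0,0,0,0,-22,150]]]'
python3 - <<'E'
from h import *
m,im=snap('wrist','w17');st();goto(.5043,-.3605,.038,89)
print(np.round(fitcell(m,im,"red",.5043,-.3605,np.radians(89)),4))
K=cmask(im,"red");ys,xs=np.nonzero(K);print(xs.mean(),ys.mean(),len(xs),px(m,(.5043,-.3605,.03)))
E
```

```text
clock: 30.33
eef_pos: [0.5155, -0.2194, 0.1556]
tool_rot: [0.079, 0.997, -0.001, 0.005]
ft_force: [1.6, 0.3, 0.3]
grip_width: 0.0352
clock: 31.08
eef_pos: [0.5046, -0.3598, 0.1485]
tool_rot: [0.569, 0.822, 0.0, -0.001]
ft_force: [0.8, 0.5, -0.6]
grip_width: 0.0353
clock: 31.5
eef_pos: [0.5047, -0.3597, 0.149]
tool_rot: [0.713, 0.702, 0.0, -0.001]
ft_force: [-0.2, -0.6, 0.6]
grip_width: 0.0354
{'clock': 31.55, 'eef_pos': [0.5047, -0.3598, 0.1493], 'ft_force': [-0.9365, 0.1329, -0.868], 'grip_width': 0.0352, 'joint_pos': [-0.6195, 0.5266, 0.192, 1.2373, 0.0005, 0.9665], 'tool_rot': [0.7125, 0.7017, 0.0001, -0.0006]}
shift [-0.0004 -0.0007 -0.1113] turn [-0.06 -0.04 -0.13]
[ 0.5046 -0.3616 89.5082  0.8547]
312.4526558891455 213.02694380292533 1299 [323.11106238 197.30590272]
```

```bash
python3 -m jog '[[[0,-0.001,-0.04,0,0,0,150],[0,-0.001,-0.075,0,0,0,150],[0,-0.001,-0.1,0,0,0,150],[0,-0.001,-0.111,0,0,0,150],[0,-0.001,-0.111,0,0,0,150],[0,-0.001,-0.111,0,0,0,255],[0,-0.001,-0.111,0,0,0,255],[0,-0.001,-0.111,0,0,0,255],[0,-0.001,-0.111,0,0,0,255],[0,-0.001,-0.111,0,0,0,255]]]';python3 -m jog '[[[0,0,0.03,0,0,0,255],[0,0,0.06,0,0,0,255],[0,0,0.09,0,0,0,255],[0,0,0.09,0,0,0,255],[0,0,0.09,0,0,0,255]]]'
```

```text
clock: 32.38
eef_pos: [0.5059, -0.3618, 0.0411]
tool_rot: [0.713, 0.701, 0.0, 0.002]
ft_force: [0.4, -0.1, 2.9]
grip_width: 0.0104
clock: 32.8
eef_pos: [0.5066, -0.3622, 0.1326]
tool_rot: [0.713, 0.701, 0.001, 0.003]
ft_force: [-0.4, -0.2, -0.6]
grip_width: 0.0101
```

```bash
python3 -m jog '[[[0.0205,0.2125,0,0,0,65,255],[0.0205,0.2125,0,0,0,65,255],[0.0205,0.2125,0,0,0,65,255],[0.0205,0.2125,0,0,0,65,255],[0.0205,0.2125,0,0,0,65,255],[0.0205,0.2125,0,0,0,65,255],[0.0205,0.2125,0,0,0,65,255],[0.0205,0.2125,0,0,0,65,255],[0.0205,0.2125,0,0,0,65,255],[0.0205,0.2125,0,0,0,65,255]]]';python3 -m jog '[[[0,0,-0.03,0,0,26,255],[0,0,-0.048,0,0,26,255],[0,0,-0.048,0,0,26,255],[0,0,-0.048,0,0,26,255],[0,0,-0.048,0,0,26,255],[0,0,-0.048,0,0,26,255],[0,0,-0.048,0,0,26,255]]]'
python3 - <<'E'
from h import *
st();goto(.5247,-.148,.08,180)
m,im=snap('wrist','w18')
c=np.array([.5247,-.148]);K=cmask(im,"red")
for r in(.024,.026,.028,.030):
    print(r,"".join(str(K[tuple(np.round(px(m,(c[0]-r,c[1]+t,.029))[::-1]).astype(int))]) for t in np.arange(-.012,.0121,.0006)))
E
```

```text
clock: 33.63
eef_pos: [0.5244, -0.1479, 0.1279]
tool_rot: [0.224, 0.975, 0.0, -0.001]
ft_force: [-0.1, -0.0, 0.7]
grip_width: 0.0103
clock: 34.22
eef_pos: [0.5252, -0.1486, 0.0811]
tool_rot: [0.002, 1.0, 0.0, -0.0]
ft_force: [-0.4, 0.6, -0.2]
grip_width: 0.0104
{'clock': 34.2167, 'eef_pos': [0.5252, -0.1486, 0.0811], 'ft_force': [-0.3574, 0.6206, -0.1735], 'grip_width': 0.0104, 'joint_pos': [-0.2759, 0.4486, -0.1296, 0.9933, 0.0004, -0.2721], 'tool_rot': [0.0019, 1.0, 0.0003, -0.0002]}
shift [-0.0005  0.0006 -0.0011] turn [-0.03 -0.03  0.22]
0.024 11111111111100000000000000000111111111111
0.026 11111111111110000000000000000111111111111
0.028 11111111111100000000000000000001111111111
0.03 11111111100000000000000000000001111001111
```

The keyway gap is centred on the lug line to within 0.5 mm. Lowering red.

```bash
python3 -m jog '[[[0,0,-0.008,0,0,0,255],[0,0,-0.012,0,0,0,255],[0,0,-0.015,0,0,0,255],[0,0,-0.018,0,0,0,255],[0,0,-0.02,0,0,0,255],[0,0,-0.022,0,0,0,255],[0,0,-0.022,0,0,0,255]]]';python3 -m jog '[[[0,0,-0.002,0,0,0,255],[0,0,-0.003,0,0,0,255],[0,0,-0.004,0,0,0,255],[0,0,-0.004,0,0,0,255]]]'
```

```text
clock: 34.85
eef_pos: [0.5251, -0.1485, 0.0588]
tool_rot: [0.0, 1.0, 0.0, -0.0]
ft_force: [-0.8, -0.3, -1.3]
grip_width: 0.0105
clock: 35.18
eef_pos: [0.5255, -0.1485, 0.0557]
tool_rot: [0.0, 1.0, 0.0, 0.0]
ft_force: [-1.6, 0.5, 3.5]
grip_width: 0.0104
```

```bash
python3 -m jog '[[[0,0,-0.001,0,0,0,255],[0,0,-0.002,0,0,0,255],[0,0,-0.003,0,0,0,255],[0,0,-0.003,0,0,0,255]]]';python3 -m jog '[[[0,0,-0.001,0,0,0,255],[0,0,-0.002,0,0,0,255],[0,0,-0.003,0,0,0,255],[0,0,-0.003,0,0,0,255]]]'
```

```text
clock: 35.52
eef_pos: [0.5255, -0.1487, 0.053]
tool_rot: [0.0, 1.0, 0.0, 0.0]
ft_force: [-3.3, -0.3, 8.3]
grip_width: 0.0103
clock: 35.85
eef_pos: [0.5256, -0.149, 0.0528]
tool_rot: [0.001, 1.0, -0.0, 0.001]
ft_force: [-9.7, 1.5, 25.1]
grip_width: 0.01
```

Red has hit its hard stop at the home height. To check blue independently, I'll probe the bar tops of red and blue with shut fingers; the heights should match.

```bash
python3 -m jog '[[[0,0,0.002,0,0,0,255],[0,0,0.002,0,0,0,180],[0,0,0.002,0,0,0,180],[0,0,0.002,0,0,0,180],[0,0,0.04,0,0,0,150],[0,0,0.055,0,0,0,150],[0,0,0.055,0,0,0,255],[0,0,0.055,0,0,0,255],[0,0,0.055,0,0,0,255],[0,0,0.055,0,0,0,255]]]';python3 -m jog '[[[0,0,-0.02,0,0,0,255],[0,0,-0.028,0,0,0,255],[0,0,-0.031,0,0,0,255],[0,0,-0.033,0,0,0,255],[0,0,-0.035,0,0,0,255],[0,0,-0.035,0,0,0,255]]]'
```

```text
clock: 36.68
eef_pos: [0.5243, -0.1482, 0.1026]
tool_rot: [0.0, 1.0, 0.001, -0.002]
ft_force: [-0.0, 0.5, -0.3]
grip_width: -0.0001
clock: 37.18
eef_pos: [0.5254, -0.1485, 0.0691]
tool_rot: [0.0, 1.0, 0.0, -0.0]
ft_force: [-0.3, 0.8, 0.5]
grip_width: -0.0001
```

```bash
python3 -m jog '[[[0,0,-0.002,0,0,0,255],[0,0,-0.004,0,0,0,255],[0,0,-0.005,0,0,0,255],[0,0,-0.005,0,0,0,255]]]'
```

```text
clock: 37.52
eef_pos: [0.5254, -0.1485, 0.0643]
tool_rot: [0.0, 1.0, 0.0, -0.0]
ft_force: [-1.2, 0.3, 0.3]
grip_width: -0.0001
```

```bash
python3 -m jog '[[[0,0,-0.001,0,0,0,255],[0,0,-0.002,0,0,0,255],[0,0,-0.003,0,0,0,255],[0,0,-0.003,0,0,0,255]]]'
```

```text
clock: 37.85
eef_pos: [0.5257, -0.1486, 0.0641]
tool_rot: [0.0, 1.0, -0.0, 0.001]
ft_force: [-5.3, 1.2, 16.3]
grip_width: -0.0002
```

Red's bar top is at 0.0642 − 0.008 = 0.056, exactly home. Now blue, green and yellow.

```bash
python3 -m jog '[[[0,0,0.03,0,0,0,255],[-0.04,-0.03,0.03,0,0,0,255],[-0.083,-0.058,0.03,0,0,0,255],[-0.083,-0.058,0.03,0,0,0,255],[-0.083,-0.058,0.03,0,0,0,255],[-0.083,-0.058,0.012,0,0,0,255],[-0.083,-0.058,0.005,0,0,0,255],[-0.083,-0.058,0.002,0,0,0,255],[-0.083,-0.058,0,0,0,0,255],[-0.083,-0.058,0,0,0,0,255]]]';python3 -m jog '[[[0,0,0.03,0,0,0,255],[0.04,-0.007,0.03,0,0,0,255],[0.07,-0.012,0.03,0,0,0,255],[0.07,-0.012,0.03,0,0,0,255],[0.07,-0.012,0.03,0,0,0,255],[0.07,-0.012,0.012,0,0,0,255],[0.07,-0.012,0.005,0,0,0,255],[0.07,-0.012,0.002,0,0,0,255],[0.07,-0.012,0,0,0,0,255],[0.07,-0.012,0,0,0,0,255]]]'
```

```text
clock: 38.68
eef_pos: [0.4425, -0.2063, 0.064]
tool_rot: [-0.0, 1.0, -0.0, -0.0]
ft_force: [-8.0, 2.4, 23.1]
grip_width: -0.0001
clock: 39.52
eef_pos: [0.511, -0.2176, 0.064]
tool_rot: [0.0, 1.0, 0.001, -0.001]
ft_force: [-6.9, 3.9, 19.3]
grip_width: -0.0001
```

```bash
python3 -m jog '[[[0,0,0.03,0,0,0,255],[-0.03,0.04,0.03,0,0,0,255],[-0.058,0.083,0.03,0,0,0,255],[-0.058,0.083,0.03,0,0,0,255],[-0.058,0.083,0.03,0,0,0,255],[-0.058,0.083,0.012,0,0,0,255],[-0.058,0.083,0.005,0,0,0,255],[-0.058,0.083,0.002,0,0,0,255],[-0.058,0.083,0,0,0,0,255],[-0.058,0.083,0,0,0,0,255]]]';python3 -m jog '[[[0,0,0.04,0,0,0,255],[0,0,0.08,0,0,0,255],[0,0,0.12,0,0,0,255],[-0.02,-0.04,0.16,0,0,0,255],[-0.04,-0.08,0.19,0,0,0,255],[-0.06,-0.12,0.19,0,0,0,255],[-0.06,-0.12,0.19,0,0,0,255],[-0.06,-0.12,0.19,0,0,0,255],[-0.06,-0.12,0.19,0,0,0,255]]]'
python3 - <<'E'
from h import *
st();snap('wrist','w20');snap('side','s20')
E
```

```text
clock: 40.35
eef_pos: [0.4535, -0.1353, 0.064]
tool_rot: [0.001, 1.0, 0.001, -0.001]
ft_force: [-8.9, 3.7, 28.1]
grip_width: -0.0001
clock: 41.1
eef_pos: [0.3936, -0.2571, 0.2514]
tool_rot: [0.002, 1.0, 0.0, -0.0]
ft_force: [-0.8, -0.3, 0.6]
grip_width: 0.0001
{'clock': 41.1, 'eef_pos': [0.3936, -0.2571, 0.2514], 'ft_force': [-0.8244, -0.3076, 0.5621], 'grip_width': 0.0001, 'joint_pos': [-0.5789, 0.1767, -0.0443, 1.3503, 0.0005, -0.574], 'tool_rot': [0.0025, 1.0, 0.0004, -0.0001]}
```

View pics/w20.png

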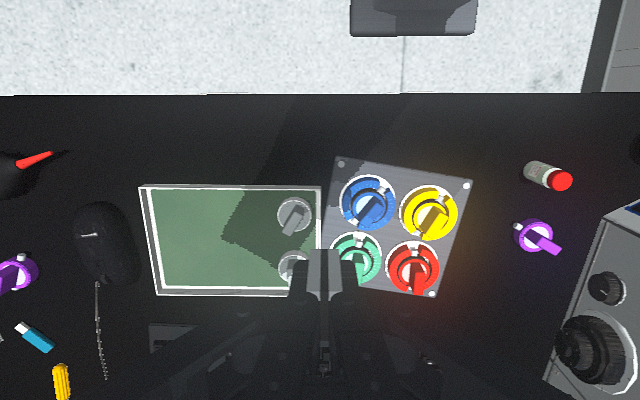

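All four bar tops stop at 0.064, which is home. The picture shows blue (367,203), yellow (429,212), green (355,258) and red (412,268) in their own sockets. Both plugs stand in the tray at (294,215) and (293,265), and the vial is upright and in place. Handing in.

```bash
python3 -c "
from workcell import bot
print(bot.job_done())"
```

```text
the job is handed in; nothing more can be done
None
```

The job is handed in at about 41 s of the 210 s allowed. Both blanking plugs are standing in the tray, and all four cells (red, blue, yellow, green) are in their own sockets and pressed home.

**Last checks:**
- **Seating:** I touched each grip bar's top with the shut fingers and pressed with 16–28 N. All four stopped at a TCP height of 0.064 m. That puts each bar top at 0.056 m, exactly the fully-home height.
- **Final picture:** each cell is in its own colour's socket, both plugs are standing in the tray, and the vial is in place. The arm was clear of everything. I did not check the canister's position separately, but the arm never worked near it.

**What went wrong or disagreed:**
- **Red cell knocked aside:** it had moved about 2 cm during the run. I found it again in a wrist picture before gripping it.
- **Joint limit:** the first approach to plug 2 ran into the last joint's range, so I used the half-turned grasp.
- **Blue stopped higher than expected:** I pressed it with up to 40 N (wrist force) before realising it was already home. I had misjudged how high on the bar I was gripping. The probing at the end confirmed it was seated.

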